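Put the bauble inspection kit away

ROBOT

A 6-joint arm with a two-finger parallel gripper is mounted at the origin on a cart in front of the work surface, level with it; the furniture and walls round the work are solid. World frame = base frame: x ahead of the robot, y to its left, z up, the work surface at z = 0. Lengths are in m, angles in rad, forces in N, time in s.
With the tool pointing down it reaches from about 0.375 to 0.75 m from the base axis. Payload 9 kg.
Tool frame: the origin (TCP) lies between the finger pads; the fingertips stand ctrl.nose_length ahead of it and the grasp point (between the pads) lies 2 mm behind it (ctrl.nose_length is the distance from the TCP to the fingertips, in m); z points along the fingers, y is the line along which they close (so a half turn about z gives the same grasp; the last joint's range is limited). The gripper opens to 85 mm and grips with 20 to 120 N. Pads are 22 mm wide; open, the fingers measure 114 mm over their backs; the gripper's body (76 mm by 85 mm) begins 54 mm behind the grasp point. The pads swing forward as they close: fully open they stand 13 mm farther back than shut.
Start: joints at [-1.456, 0.104, 0.097, 1.564, 0, 1.353], TCP at [0.196, -0.567, 0.248] pointing down, gripper open.
Joint ranges: [-2.99, 2.99], [-0.84, 1.86], [-1.1, 1.16], [-1.84, 2.11], [-1.51, 1.56], [-3.14, 3.14]. Speed limits (rad/s): [2.22, 2.22, 2.57, 3.14, 3.14, 3.14].

INTERFACE

Orientations are given as a 3x3 rotation matrix whose columns are the frame's x, y, z axes.
In Python, from cell import ctrl, read_camera, ticket gives the robot as it stands.
- The arm moves only by the tool move_arm, never from a script. Its argument "steps" is a list of rows, each an object of numbers: "wx", "wy", "wz": the turn, a rotation vector about the tool's x, y, z in rad; "x", "y", "z": the shift along the tool's x, y, z in mm; "jaw": the finger opening in mm, from 0 to 85.4. A call has 1 to 5 rows; each row shifts and turns the commanded pose from where the row before left it, along the tool's axes as they then stand; what a row does not reach is not made up. A row lasts 1/12 s, in which the tool goes at most 41.7 mm and 7.16 degrees, less where a joint would pass 70% of its speed; a pose out of reach is approached as far as the arm can. A call with a gripper value outside its range is refused whole. The fingers move at their own pace and stop on an object; "grip_force" is the grip in N (left out, the last holds). Time passes only in rows, so rows that do not move let the fingers close. It gives the time, the measured TCP pose, the force, the opening and the grip force at its end, in the units of the state.
- ctrl.get_obs(): the state, without advancing time (a new reading comes with each control period).
- read_camera(name): name is "scene" or "top" or "wrist"; returns a dict with "image" (400x640x3 uint8, red, green, blue), "z_map" (400x640 float32, m along the optical axis (not along the pixel's ray), 0 where there is no reading), "fov_y" (degrees; the focal length in pixels is half the picture's height over the tangent of half this angle, whatever the lens; pixels are square), "cx", "cy" (the principal point, pixels), "rvec" (rotation vector, rad) and "tvec" (3), from world to camera coordinates, as OpenCV has them; the wrist camera has in their place "mount" (4x4, takes a point from camera to tool coordinates, whose origin is the TCP and whose axes are the flange's). Camera axes: x right, y down, z forward; pixel columns grow to the right and rows downward; lengths in m; the calibration is good to about 2 mm. A picture is of the moment at which its call begins: read the wrist's pose just before it.
- ticket.hand_in(): hands the job in; it is judged then, once.
The state is a dict: "time_s": time; "qpos": joint angles; "qvel": joint speeds; "tau": joint torques, N m; "tool_pos": TCP position; "eef_rot": TCP orientation; "ft_force": force on the tool from outside, world axes, zero at the start; "torque": the same for the moment, N m; "grip_width": finger opening in m; "finger_force": force on a finger pad.
Only numpy, scipy, OpenCV 4.12 (cv2) and the standard library are available. Lean on these libraries where they do the work, as an engineer would, in place of code of your own. Each camera call takes 0.05 s, during which the arm holds its last target. There are 200 camera calls.

TASK

Pack the bauble inspection kit away: pull the torch out of the two spring clips of its stand and press it fully home in its cutout in the foam of the open case, its thick lens end in the wide end of the cutout. Press the C-shaped bauble gauge flat and fully home in its own cutout, grip up, then close the lid completely. Leave the dish of caps, the glitter jar and the sanding block where they are.

Things in the scene. Friction and masses are not known exactly. Their poses are not given: they have to be found in the camera images.
- torch_center (a point): Middle of the metal torch, on its axis: 120 mm long, barrel 26 mm in diameter with a black ribbed grip in the middle 40 mm, lens head 33 mm in diameter over its last 28 mm, orange button at the tail; about 0.11 kg. x runs along the torch to the lens end. It starts level in the clips; pulled straight up it resists with about 8 to 15 N over the first 4 mm, then snaps free.
- torch_head (a point): Centre of the torch's lens face, 60 mm from torch_center along the torch's x.
- clip_seat (a point): Point of the dark green stand (screwed to the bench, base 96 x 78 x 10 mm) where torch_center sits: 70 mm above the table. Two upright posts with C-shaped steel spring clips, open upwards, hold the barrel 25.5 mm to each side of this point, 43 mm free between the clips; between the posts only the base lies below. x runs along the torch. A banding wheel stands off the lens end.
- gauge_center (a point): Middle of the gauge's aluminium plate: C-shaped, 88 mm (x) by 96 mm (y), 12 mm thick, with a gap 57 mm wide and 54 mm deep that opens to +x; this point is 6 mm above the underside. It lies flat on the table, about 0.15 kg.
- gauge_grip (a point): Middle of the gauge's black plastic grip: a block 22 mm (x) by 60 mm (y) on the plate's back, 27 mm to -x of the gauge's middle; it stands 16 mm above the plate, from 12 to 28 mm above the gauge's underside; this point is 20 mm above the underside. Axes as gauge_center's.
- case: Open dark plastic case, fixed, on the table: 142 mm (x) by 215 mm (y), rim 46 mm high. Origin: centre of its underside (z = 0); x points from front to hinge. Dark foam, 42 mm above the table, has yellow-floored bevelled cutouts; soft ribs in them yield when a part is pressed in with 5 to 15 N. A black crate stands close in front, rim 137 mm above the table; behind are a nail tray and baubles.
- torch_slot (a point): Where torch_center is when the torch is home, 37 mm above the table, at (0, 53, 37) mm in the case's frame. Cutout along the case's x, wide end for the lens head toward the hinge (+x), 2.5 mm clear on every side. Finger scoops 36 mm wide along x reach 42 mm to either side of the axis and down to 12 mm above the table.
- gauge_slot (a point): Where gauge_center is when the gauge is home, at (0, -48.5, 36) mm in the case's frame. The cutout is C-shaped and 12 mm deep (floor 30 mm above the table, the plate ends flush with the foam), 3 mm clear on every side; the gauge's x must point to the case's -y, so that its grip comes to (0, -21.5) mm in the case's frame, its top 58 mm above the table.
- case_lid (a joint): Angle of the case's lid, rad: 0 shut, 1.8 fully open; starts between 1.58 and 1.74. A shell 144 mm from hinge to free edge, 217 mm wide, 19 mm thick. Its hinge line is parallel to the case's y through (72, 0, 46) mm in the case's frame. A stiff hinge holds it while upright; swung forward past about 1 rad it sinks shut by itself, slowly. Shut, its top is 65 mm above the table.
- lid_edge (a point): Middle of the lid's free edge, 144 mm from the hinge line, half-way through the lid's thickness.
- cap_dish: Bystander: small round dish of gold caps, 82 mm wide, 20 mm high; origin under its centre.
- glitter_jar: Bystander: small glitter jar with a white lid, 43 mm wide, 58 mm high; origin under its centre.
- sanding_block: Bystander: cork sanding block, 40 x 85 x 31 mm, lying behind the banding wheel; origin under its centre.

How it is judged:
By the outcome, as a careful person would: the job done as asked, in the order asked, and still so for the second after the job is handed in, with the robot touching nothing.
It also fails if it takes over 72 s, if anything falls off the work surface, if the arm or the gripper's body presses on something with over 40 N, if the wrist force passes 120 N, or if a joint passes its speed limit or range.

## Working session

There is one attempt and no reset: what is moved stays moved. The work goes in short steps, Python scripts to look and compute and a tool call to move; the robot and the scene stay as the last step left them, time stands still between calls to the robot, and variables do not carry over. Pictures are saved under pics/ and viewed, at most 10 in all, crops included, and the job is handed in when it is done.

Besides the shell and the picture viewer there is one more tool, called after "Emit:" as name([rows], argument=value, ...), one row to a line, values as JSON. move_arm: Moves the arm, as the interface text tells. Its arguments: {"type":"object","properties":{"steps":{"type":"array"},"grip_force":{"type":"number"}},"required":["steps"]}

```bash
mkdir -p pics; ls
cat > h.py <<'E'
import numpy as np, cv2
from cell import ctrl, read_camera, ticket
def cam(name):
    o=ctrl.get_obs(); d=read_camera(name); im=d["image"]
    f=im.shape[0]/2/np.tan(np.radians(d["fov_y"])/2)
    if "mount" in d:
        T=np.eye(4); T[:3,:3]=o["eef_rot"]; T[:3,3]=o["tool_pos"]; T=T@np.array(d["mount"])
        R=T[:3,:3]; c=T[:3,3]
    else:
        Rw=cv2.Rodrigues(np.array(d["rvec"],float))[0]; R=Rw.T; c=-R@np.array(d["tvec"],float).ravel()
    return dict(im=im,z=d["z_map"],f=f,cx=d["cx"],cy=d["cy"],R=R,c=c)
def ray(C,u,v): return C["R"]@np.array([(u-C["cx"])/C["f"],(v-C["cy"])/C["f"],1.0])
def plane(C,u,v,h):
    r=ray(C,u,v); return C["c"]+r*(h-C["c"][2])/r[2]
def cloud(C):
    v,u=np.mgrid[:400,:640]; z=C["z"]
    P=np.stack([(u-C["cx"])/C["f"]*z,(v-C["cy"])/C["f"]*z,z],-1)@C["R"].T+C["c"]
    P[z<=0]=np.nan; return P
def save(C,n): cv2.imwrite("pics/"+n+".png",C["im"][:,:,::-1])
E
python3 - <<'E'
from h import *
for n in("top","scene"):
    C=cam(n); save(C,n+"0"); print(n,C["c"],C["R"],C["f"],C["cx"],C["cy"]); np.savez(n+"0.npz",P=cloud(C),**C)
o=ctrl.get_obs(); print(o,ctrl.nose_length)
E
```

```text
pics
top [0.4277981  0.08209421 1.22635082] [[ 0.0205905  -0.9955622   0.09182555]
 [-0.99955617 -0.02247648 -0.01955196]
 [ 0.02152911 -0.09138221 -0.99558314]] 453.60058814793837 308.36203051460393 203.67538371267312
scene [-0.08853978  0.76184955  0.7526457 ] [[-0.73822208 -0.40785631  0.53729078]
 [-0.6744784   0.43408007 -0.59720464]
 [ 0.01034646 -0.80326068 -0.59553776]] 474.01702525067367 319.9206113349841 201.04167363720515
{'time_s': 0.1, 'qpos': array([-1.45568928e+00,  1.04647058e-01,  9.65497648e-02,  1.56389386e+00,
        4.48205124e-05,  1.35308902e+00]), 'qvel': array([-2.41419098e-03, -1.73765628e-03,  2.68060895e-03, -1.67891781e-03,
       -5.97737440e-04, -7.64121453e-05]), 'tau': array([ 6.58101024e-03, -5.58212936e+01,  5.04715812e+01,  1.31827290e-02,
       -2.81642233e-04,  1.51052930e-07]), 'tool_pos': array([ 0.19600777, -0.56679272,  0.2475972 ]), 'eef_rot': array([[ 9.45126651e-01,  3.26704156e-01, -9.27057651e-05],
       [ 3.26704029e-01, -9.45125947e-01,  1.19206959e-03],
       [ 3.01835465e-04, -1.15694409e-03, -9.99999285e-01]]), 'ft_force': array([ 0.30448768,  0.00632314, -0.51061184]), 'torque': array([0.05394642, 0.01705791, 0.07378863]), 'finger_force': 0.0, 'grip_width': 0.08558648621688127} 0.017
```

View pics/top0.png

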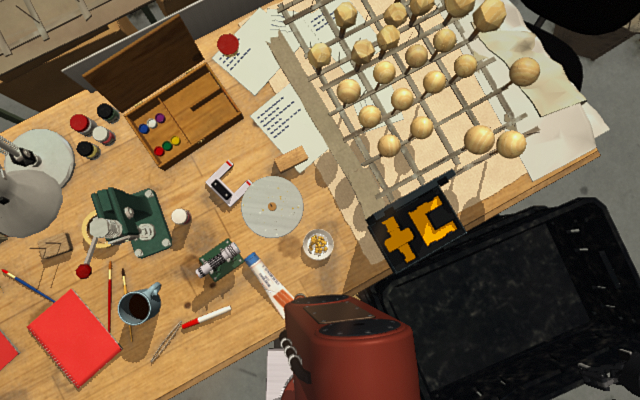

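View pics/scene0.png

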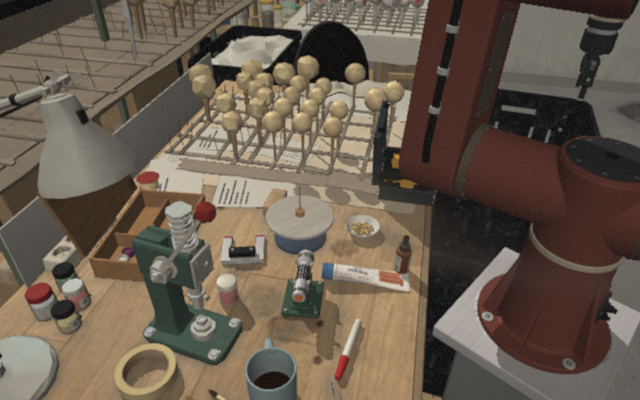

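The top view shows the torch in its stand (218,262), with the lens toward the wheel (272,207). The gauge is at (228,184), the case at (415,225) with its lid raised along (368,215)-(452,182), the crate to its lower right, and the dish at (318,244). Next I'll enlarge the crops to get detail.

Run:
```python
from h import *
D=np.load("top0.npz"); im=D["im"][:,:,::-1]; P=D["P"]
a=cv2.resize(im[150:290,180:280],None,fx=4,fy=4,interpolation=2); b=cv2.resize(im[150:290,360:460],None,fx=4,fy=4,interpolation=2)
cv2.imwrite("pics/crop.png",np.hstack([a,b]))
def show(n,m):
    m=m.copy(); m&=np.isfinite(P[...,2]); p=P[m]; 
    if len(p)<5: print(n,len(p));return
    v,u=np.nonzero(m); r=cv2.minAreaRect((p[:,:2]*1000).astype(np.float32)); print(n,len(p),"uv",u.mean().round(1),v.mean().round(1),"z",np.percentile(p[:,2],[5,50,95]).round(3),"rect",np.round(r[0],1),np.round(r[1],1),round(r[2],1))
V,U=np.mgrid[:400,:640]; hsv=cv2.cvtColor(D["im"],cv2.COLOR_RGB2HSV)
box=lambda u0,u1,v0,v1:(U>=u0)&(U<u1)&(V>=v0)&(V<v1)
yel=(hsv[...,0]>15)&(hsv[...,0]<30)&(hsv[...,1]>200)&(hsv[...,2]>120)
n,l=cv2.connectedComponents((yel&box(360,470,170,280)).astype(np.uint8))
for i in range(1,n):
    if (l==i).sum()>30: show("yellow%d"%i,l==i)
z=P[...,2]
show("lid/high case",(z>.07)&box(362,455,170,225))
show("foam",(z>.036)&(z<.05)&box(362,470,190,280))
show("gauge plate",(z>.007)&(z<.018)&box(200,255,155,212))
show("gauge grip",(z>.022)&(z<.034)&box(200,255,155,212))
show("torch",(z>.06)&(z<.1)&box(190,250,230,285))
show("jar",(z>.04)&box(168,192,203,228))
show("dish",(z>.008)&(z<.03)&box(298,338,225,262))
show("sanding",(z>.02)&(z<.04)&box(270,312,143,175))
show("wheel",(z>.04)&box(236,308,172,240))
show("crate",(z>.12)&(z<.15)&box(370,640,190,399))
```

```text
yellow1 878 uv 429.5 222.4 z [0.027 0.031 0.035] rect [ 500.1 -269.8] [101.   95.7] 30.6
yellow2 703 uv 398.5 238.6 z [0.01  0.016 0.027] rect [ 450.2 -182.2] [120.4  81.3] 7.7
lid/high case 828 uv 410.9 196.0 z [0.153 0.19  0.194] rect [ 549.9 -184. ] [ 24.1 216.5] 30.7
foam 2819 uv 418.0 230.0 z [0.038 0.042 0.047] rect [ 479.6 -226.3] [163.  219.4] 30.9
gauge plate 535 uv 228.1 183.0 z [0.008 0.012 0.016] rect [591.6 281.3] [128.2 134.7] 5.0
gauge grip 190 uv 220.7 189.2 z [0.024 0.028 0.032] rect [572.2 292.4] [60.7 20.8] 46.4
torch 567 uv 217.7 259.7 z [0.074 0.082 0.087] rect [386.3 286.2] [ 38.2 120.3] 36.3
jar 212 uv 179.3 216.0 z [0.05  0.058 0.062] rect [496.9 390.7] [39.  38.2] 28.9
dish 493 uv 318.1 243.6 z [0.009 0.014 0.021] rect [432.4  30.5] [79.4 79.8] 1.5
sanding 482 uv 290.8 158.3 z [0.026 0.03  0.035] rect [659.2 107.7] [39.8 85.4] 28.4
wheel 3057 uv 272.0 206.5 z [0.069 0.072 0.076] rect [525.5 151.9] [157.7 157. ] 46.4
crate 4065 uv 530.3 276.4 z [0.122 0.135 0.14 ] rect [ 315.1 -422.5] [477.5 654.8] 2.2
```

View pics/crop.png

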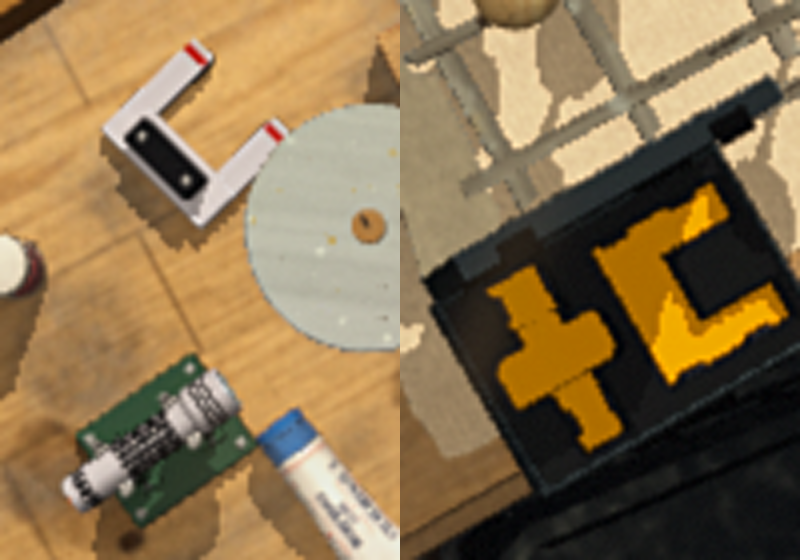

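The crops show the gauge opening up-right with its grip lower-left, and the torch lens end upper-right. The case's torch cutout is on the left (crop 555,360) and its C cutout on the right, opening right. The lid stands along the upper edge. Next: the wrist camera mount, obstacle heights and the first path.

```bash
cat >> h.py <<'E'
def seg(p1,yaw1=None,n=None,step=30,p0=None,yaw0=None,rnd=1):
    """rows: straight shift at yaw0 ; prints per-row tool-frame shift (mm), and turn rows"""
    o=ctrl.get_obs(); R=o["eef_rot"]
    if p0 is None: p0=o["tool_pos"]*1000
    if yaw0 is None: yaw0=np.degrees(np.arctan2(R[1,0],R[0,0]))
    c,s=np.cos(np.radians(yaw0)),np.sin(np.radians(yaw0)); Rt=np.array([[c,s,0],[s,-c,0],[0,0,-1]])
    d=Rt.T@(np.array(p1,float)-p0); n=n or int(np.ceil(np.linalg.norm(d)/step))
    print("n",n,"per row",np.round(d/n,rnd),"total",d.round(1))
    if yaw1 is not None:
        a=-np.radians((yaw1-yaw0+180)%360-180); m=int(np.ceil(abs(a)/.12)) or 1; print("  then turn n",m,"wz",round(a/m,4), "total", round(a,4))
E
python3 - <<'E'
from h import *
D=np.load("top0.npz"); P=D["P"]; np.set_printoptions(suppress=True)
print(np.round(read_camera("wrist")["mount"],3), ctrl.nose_length, read_camera("wrist")["fov_y"])
# height map over torch neighbourhood & case neighbourhood
for nm in("top0","scene0"):
    Q=np.load(nm+".npz")["P"].reshape(-1,3); Q=Q[np.isfinite(Q).all(1)]
    def hm(x0,x1,y0,y1,st=.05):
        for x in np.arange(x1,x0,-st):
            print("%.2f"%x,[ (lambda q:int(1000*np.percentile(q,98)) if len(q)>3 else -1)(Q[(Q[:,0]<=x)&(Q[:,0]>x-st)&(Q[:,1]>=y)&(Q[:,1]<y+st),2]) for y in np.arange(y0,y1,st)])
    print(nm,"y from -.4..0.55"); hm(.3,.75,-.4,.55)
a=np.radians(30.7); C=np.array([.4753,-.2281]); A=np.array([[np.cos(a),np.sin(a)],[-np.sin(a),np.cos(a)]])
q=P.reshape(-1,3); q=q[np.isfinite(q).all(1)]; l=(q[:,:2]-C)@A.T*1000
cr=(q[:,2]>.12)&(q[:,2]<.145)&(abs(l[:,1])<110)&(l[:,0]<-40); print("crate rim case x max",np.percentile(l[cr,0],[95,99]) if cr.any() else None)
f=(q[:,2]>.038)&(q[:,2]<.05)&(abs(l[:,0])<90)&(abs(l[:,1])<130); print("rim extents",np.percentile(l[f],[1,99],axis=0))
ld=(q[:,2]>.1)&(abs(l[:,1])<120)&(l[:,0]>40)&(l[:,0]<130); print("lid",np.percentile(l[ld],[1,50,99],axis=0),q[ld,2].max())
seg([420,-350,260]); seg([480,-50,270],p0=np.array([420,-350,260]),yaw0=19.07);seg([420,230,270],126.3,p0=np.array([480,-50,270]),yaw0=19.07)
E
```

```text
[[-0.    -0.962 -0.272  0.069]
 [ 1.    -0.001  0.     0.   ]
 [-0.001 -0.272  0.962 -0.126]
 [ 0.     0.     0.     1.   ]] 0.017 71.35427215926704
top0 y from -.4..0.55
0.75 [173, 169, 11, 172, 168, 163, 171, 18, 15, 9, 9, 9, 4, 56, 57, 45, 45, 22, 57]
0.70 [172, 171, 21, 159, 155, 163, 18, 16, 9, 34, 34, 8, 5, 10, 53, 57, 56, 58, 9]
0.65 [19, 68, 192, 21, 17, 94, 20, 16, 7, 30, 70, 72, 5, 15, 15, 5, 58, 57, 5]
0.60 [7, 45, 194, 194, 191, 21, 19, 7, 5, 75, 76, 77, 75, 32, 30, 5, 6, 26, 21]
0.55 [6, 48, 46, 47, 193, 195, 190, 7, 4, 76, 86, 88, 76, 20, 5, 60, 59, 238, 519]
0.50 [139, 47, 45, 45, 45, 190, 189, 7, 20, 75, 76, 76, 75, 5, 5, 61, 59, 312, 460]
0.45 [139, 140, 139, 46, 45, 47, 5, 20, 19, 20, 68, 71, 88, 88, 13, 5, 187, 312, 424]
0.40 [-89, 106, 140, 140, 140, 108, 5, 5, 20, 5, 5, 40, 40, 85, 85, 5, 5, 365, 26]
0.35 [-88, -87, -88, -88, 140, 140, 674, 698, 698, 672, 348, 34, 5, 11, 78, 5, 84, 92, 10]
scene0 y from -.4..0.55
0.75 [171, 170, 25, 172, 167, 18, 171, 19, 14, 8, 8, 7, 4, 56, 56, -1, -1, 22, 57]
0.70 [173, 170, 71, 161, 158, 162, 17, 14, 13, 33, 33, 23, 3, 4, 3, -
[... 365 characters left out ...]
, 26, 44, 46, 6, 20, 18, 19, 72, 73, 87, 88, 11, 3, 66, 311, 424]
0.40 [-730, -1, -101, -127, 46, 42, 3, 3, 19, 4, 3, 39, 40, 85, 84, 3, 3, 365, 353]
0.35 [-412, -91, -91, -1, 35, 82, 3, 3, 3, 564, 376, 33, 3, 12, 80, 3, 85, 91, 9]
crate rim case x max [-74.20931136 -69.84338769]
rim extents [[ -71.23362377 -108.29824425]
 [  73.39876439  107.34233071]]
lid [[  75.38522857 -107.11227684]
 [  88.57873137    7.1610084 ]
 [  98.03515819  107.68339459]] 0.20130863649086606
n 11 per row [ 25.7 -12.   -1.1] total [ 282.6 -131.8  -12.2]
n 11 per row [ 14.1 -24.   -0.9] total [ 154.7 -263.9  -10. ]
n 10 per row [  3.5 -28.4   0. ] total [  34.8 -284.2    0. ]
  then turn n 16 wz -0.117 total -1.8715
```

Emit:
move_arm([
  {"x": 26, "y": -12, "z": -1},
  {"x": 26, "y": -12, "z": -1},
  {"x": 26, "y": -12, "z": -1},
  {"x": 26, "y": -12, "z": -1},
  {"x": 26, "y": -12, "z": -1},
])

```text
validation failed for argument at $.st...
```

Emit:
move_arm([
  {"x": 26, "y": -12, "z": -1},
  {"x": 26, "y": -12, "z": -1},
  {"x": 26, "y": -12, "z": -1},
  {"x": 26, "y": -12, "z": -1},
  {"x": 26, "y": -12, "z": -1},
])

```text
validation failed for argument at $.st...
```

Emit:
move_arm([
  {"x": 22, "y": -12, "z": -1},
  {"x": 14, "y": -24, "z": -1},
  {"x": 14, "y": -24, "z": -1},
  {"x": 14, "y": -24, "z": -1},
  {"x": 14, "y": -24, "z": -1},
])

```text
validation failed for argument at $.st...
```

Emit:
move_arm([
  {"x": 14, "y": -24, "z": -1},
  {"x": 14, "y": -24, "z": -1},
  {"x": 14, "y": -24, "z": -1},
  {"x": 14, "y": -24, "z": -1},
  {"x": 14, "y": -24, "z": -1},
])

```text
validation failed for argument at $.st...
```

Emit:
move_arm([
  {"x": 14, "y": -24},
  {"x": 14, "y": -24},
  {"x": 4, "y": -28},
  {"x": 4, "y": -28},
  {"x": 4, "y": -28},
])

```text
validation failed for argument at $.st...
```

Emit:
move_arm([
  {"x": 4, "y": -28},
  {"x": 4, "y": -28},
  {"x": 4, "y": -28},
  {"x": 4, "y": -28},
  {"x": 4, "y": -28},
])

```text
validation failed for argument at $.st...
```

Emit:
move_arm([
  {"x": 3, "y": -28},
  {"x": 3, "y": -28},
  {"wz": -0.117},
  {"wz": -0.117},
  {"wz": -0.117},
])

```text
validation failed for argument at $.st...
```

Emit:
move_arm([
  {"wz": -0.117},
  {"wz": -0.117},
  {"wz": -0.117},
  {"wz": -0.117},
  {"wz": -0.117},
])

```text
validation failed for argument at $.st...
```

Emit:
move_arm([
  {"wz": -0.117},
  {"wz": -0.117},
  {"wz": -0.117},
  {"wz": -0.117},
  {"wz": -0.117},
])

```text
validation failed for argument at $.st...
```

Emit:
move_arm([
  {"wz": -0.117},
  {"wz": -0.117},
  {"wz": -0.117},
])

```text
validation failed for argument at $.st...
```

Emit:
move_arm([
  {"wx": 0, "wy": 0, "wz": 0, "x": 26, "y": -12, "z": -1, "jaw": 85},
])

```text
time_s: 0.28
tool_pos: [0.2142, -0.5491, 0.2482]
eef_rot: [[0.946, 0.323, -0.001], [0.323, -0.946, 0.0], [-0.001, -0.0, -1.0]]
ft_force: [1.0, -0.5, 0.7]
grip_width: 0.0846
finger_force: 0.0
```

Emit:
move_arm([
  {"wx": 0, "wy": 0, "wz": 0, "x": 26, "y": -12, "z": -1, "jaw": 85},
  {"wx": 0, "wy": 0, "wz": 0, "x": 26, "y": -12, "z": -1, "jaw": 85},
  {"wx": 0, "wy": 0, "wz": 0, "x": 26, "y": -12, "z": -1, "jaw": 85},
  {"wx": 0, "wy": 0, "wz": 0, "x": 26, "y": -12, "z": -1, "jaw": 85},
  {"wx": 0, "wy": 0, "wz": 0, "x": 26, "y": -12, "z": -1, "jaw": 85},
])

```text
time_s: 0.7
tool_pos: [0.3207, -0.447, 0.2542]
eef_rot: [[0.945, 0.327, -0.0], [0.327, -0.945, 0.0], [-0.0, -0.0, -1.0]]
ft_force: [0.4, -0.0, -0.1]
grip_width: 0.0853
finger_force: 0.0
```

Emit:
move_arm([
  {"wx": 0, "wy": 0, "wz": 0, "x": 26, "y": -12, "z": -1, "jaw": 85},
  {"wx": 0, "wy": 0, "wz": 0, "x": 26, "y": -12, "z": -1, "jaw": 85},
  {"wx": 0, "wy": 0, "wz": 0, "x": 26, "y": -12, "z": -1, "jaw": 85},
  {"wx": 0, "wy": 0, "wz": 0, "x": 26, "y": -12, "z": -1, "jaw": 85},
  {"wx": 0, "wy": 0, "wz": 0, "x": 22, "y": -12, "z": -1, "jaw": 85},
])

```text
time_s: 1.12
tool_pos: [0.4205, -0.3488, 0.2592]
eef_rot: [[0.945, 0.327, 0.0], [0.327, -0.945, 0.0], [0.0, -0.0, -1.0]]
ft_force: [0.1, 0.0, 0.4]
grip_width: 0.085
finger_force: 0.0
```

Emit:
move_arm([
  {"wx": 0, "wy": 0, "wz": 0, "x": 14, "y": -24, "z": -1, "jaw": 85},
  {"wx": 0, "wy": 0, "wz": 0, "x": 14, "y": -24, "z": -1, "jaw": 85},
  {"wx": 0, "wy": 0, "wz": 0, "x": 14, "y": -24, "z": -1, "jaw": 85},
  {"wx": 0, "wy": 0, "wz": 0, "x": 14, "y": -24, "z": -1, "jaw": 85},
  {"wx": 0, "wy": 0, "wz": 0, "x": 14, "y": -24, "z": -1, "jaw": 85},
])

```text
time_s: 1.53
tool_pos: [0.4464, -0.2126, 0.2642]
eef_rot: [[0.945, 0.327, -0.0], [0.327, -0.945, 0.0], [-0.0, -0.0, -1.0]]
ft_force: [-0.2, -0.0, -0.2]
grip_width: 0.0848
finger_force: 0.0
```

Emit:
move_arm([
  {"wx": 0, "wy": 0, "wz": 0, "x": 14, "y": -24, "z": -1, "jaw": 85},
  {"wx": 0, "wy": 0, "wz": 0, "x": 14, "y": -24, "z": -1, "jaw": 85},
  {"wx": 0, "wy": 0, "wz": 0, "x": 14, "y": -24, "z": -1, "jaw": 85},
  {"wx": 0, "wy": 0, "wz": 0, "x": 14, "y": -24, "z": -1, "jaw": 85},
  {"wx": 0, "wy": 0, "wz": 0, "x": 14, "y": -24, "z": -1, "jaw": 85},
])

```text
time_s: 1.95
tool_pos: [0.4733, -0.0763, 0.2693]
eef_rot: [[0.945, 0.327, 0.0], [0.327, -0.945, -0.0], [0.0, 0.0, -1.0]]
ft_force: [1.6, 0.2, -0.1]
grip_width: 0.085
finger_force: 0.0
```

Emit:
move_arm([
  {"wx": 0, "wy": 0, "wz": 0, "x": 14, "y": -24, "z": 0, "jaw": 85},
  {"wx": 0, "wy": 0, "wz": 0, "x": 4, "y": -28, "z": 0, "jaw": 85},
  {"wx": 0, "wy": 0, "wz": 0, "x": 4, "y": -28, "z": 0, "jaw": 85},
  {"wx": 0, "wy": 0, "wz": 0, "x": 4, "y": -28, "z": 0, "jaw": 85},
  {"wx": 0, "wy": 0, "wz": 0, "x": 4, "y": -28, "z": 0, "jaw": 85},
])

```text
time_s: 2.37
tool_pos: [0.4568, 0.062, 0.2692]
eef_rot: [[0.945, 0.327, -0.0], [0.327, -0.945, -0.0], [-0.0, 0.0, -1.0]]
ft_force: [0.5, -0.9, 0.9]
grip_width: 0.0849
finger_force: 0.0
```

Emit:
move_arm([
  {"wx": 0, "wy": 0, "wz": 0, "x": 4, "y": -28, "z": 0, "jaw": 85},
  {"wx": 0, "wy": 0, "wz": 0, "x": 4, "y": -28, "z": 0, "jaw": 85},
  {"wx": 0, "wy": 0, "wz": 0, "x": 4, "y": -28, "z": 0, "jaw": 85},
  {"wx": 0, "wy": 0, "wz": 0, "x": 4, "y": -28, "z": 0, "jaw": 85},
  {"wx": 0, "wy": 0, "wz": 0, "x": 3, "y": -28, "z": 0, "jaw": 85},
])

```text
time_s: 2.78
tool_pos: [0.429, 0.2006, 0.2692]
eef_rot: [[0.945, 0.327, 0.0], [0.327, -0.945, -0.0], [0.0, 0.0, -1.0]]
ft_force: [1.0, -0.7, 0.1]
grip_width: 0.0853
finger_force: 0.0
```

Emit:
move_arm([
  {"wx": 0, "wy": 0, "wz": -0.117, "x": 0, "y": 0, "z": 0, "jaw": 85},
  {"wx": 0, "wy": 0, "wz": -0.117, "x": 0, "y": 0, "z": 0, "jaw": 85},
  {"wx": 0, "wy": 0, "wz": -0.117, "x": 0, "y": 0, "z": 0, "jaw": 85},
  {"wx": 0, "wy": 0, "wz": -0.117, "x": 0, "y": 0, "z": 0, "jaw": 85},
  {"wx": 0, "wy": 0, "wz": -0.117, "x": 0, "y": 0, "z": 0, "jaw": 85},
])

```text
time_s: 3.2
tool_pos: [0.4293, 0.1993, 0.2691]
eef_rot: [[0.603, 0.798, -0.0], [0.798, -0.603, -0.0], [-0.0, -0.0, -1.0]]
ft_force: [0.2, -0.2, 0.8]
grip_width: 0.085
finger_force: 0.0
```

Emit:
move_arm([
  {"wx": 0, "wy": 0, "wz": -0.117, "x": 0, "y": 0, "z": 0, "jaw": 85},
  {"wx": 0, "wy": 0, "wz": -0.117, "x": 0, "y": 0, "z": 0, "jaw": 85},
  {"wx": 0, "wy": 0, "wz": -0.117, "x": 0, "y": 0, "z": 0, "jaw": 85},
  {"wx": 0, "wy": 0, "wz": -0.117, "x": 0, "y": 0, "z": 0, "jaw": 85},
  {"wx": 0, "wy": 0, "wz": -0.117, "x": 0, "y": 0, "z": 0, "jaw": 85},
])

```text
time_s: 3.62
tool_pos: [0.4294, 0.1992, 0.2691]
eef_rot: [[0.062, 0.998, -0.0], [0.998, -0.062, -0.0], [-0.0, -0.0, -1.0]]
ft_force: [0.6, -0.2, 0.1]
grip_width: 0.085
finger_force: 0.0
```

Emit:
move_arm([
  {"wx": 0, "wy": 0, "wz": -0.117, "x": 0, "y": 0, "z": 0, "jaw": 85},
  {"wx": 0, "wy": 0, "wz": -0.117, "x": 0, "y": 0, "z": 0, "jaw": 85},
  {"wx": 0, "wy": 0, "wz": -0.117, "x": 0, "y": 0, "z": 0, "jaw": 85},
  {"wx": 0, "wy": 0, "wz": -0.117, "x": 0, "y": 0, "z": 0, "jaw": 85},
  {"wx": 0, "wy": 0, "wz": -0.117, "x": 0, "y": 0, "z": 0, "jaw": 85},
])

```text
time_s: 4.03
tool_pos: [0.4294, 0.1992, 0.2691]
eef_rot: [[-0.499, 0.866, -0.0], [0.866, 0.499, -0.0], [0.0, -0.0, -1.0]]
ft_force: [0.2, 0.3, -0.2]
grip_width: 0.0852
finger_force: 0.0
```

Emit:
move_arm([
  {"wx": 0, "wy": 0, "wz": -0.117, "x": 0, "y": 0, "z": 0, "jaw": 85},
  {"wx": 0, "wy": 0, "wz": 0, "x": 0, "y": 0, "z": 0, "jaw": 85},
])

```text
time_s: 4.2
tool_pos: [0.4294, 0.1992, 0.2691]
eef_rot: [[-0.597, 0.802, -0.0], [0.802, 0.597, -0.0], [0.0, -0.0, -1.0]]
ft_force: [-1.2, 0.2, 0.7]
grip_width: 0.0849
finger_force: 0.0
```

Run:
```python
from h import *
C=cam("wrist"); save(C,"w1"); P=cloud(C); z=P[...,2]; print("cam",C["c"].round(3))
m=(z>.060)&(z<.1)&(abs(P[...,0]-.386)<.075)&(abs(P[...,1]-.286)<.08)
m=m.astype(np.uint8); n,l,s,_=cv2.connectedComponentsWithStats(m); m=l==1+s[1:,4].argmax()
p=P[m]*1000; r=cv2.minAreaRect(p[:,:2].astype(np.float32)); print("rect",r)
a=np.radians(-53.7)
for _ in range(4):   # axis from ridge of per-slice extents (midpoints)
    d=np.array([np.cos(a),np.sin(a)]); nn=np.array([-d[1],d[0]]); c=np.array([386.,286]); t=(p[:,:2]-c)@d; s=(p[:,:2]-c)@nn
    T=[];S=[];W=[];Z=[]
    for k in np.arange(-55,56,5):
        q=abs(t-k)<2.5
        if q.sum()>5: T.append(k);S.append((s[q].max()+s[q].min())/2);W.append(np.ptp(s[q]));Z.append(p[q,2].max())
    f=np.polyfit(T,S,1); a+=np.arctan(f[0])
print("yaw",np.degrees(a),"off",f,"t range",t.min(),t.max()); print("W",np.round(W),"Z",np.round(Z))
tm=(t.min()+t.max())/2; print("centre",c+d*tm+nn*f[1])
```

```text
cam [0.388 0.254 0.396]
rect ((384.3511657714844, 286.3149108886719), (37.95976257324219, 119.515869140625), 36.46651840209961)
yaw -53.37361201094518 off [-7.86676356e-10 -1.31394499e+00] t range -60.9790576393481 58.49012985341248
W [25. 25. 25. 25. 25. 38. 38. 29. 25. 25. 25. 25. 25. 26. 24. 37. 38. 38.
 31. 31. 32. 32. 31.] Z [85. 85. 85. 85. 86. 86. 86. 85. 85. 85. 85. 85. 85. 85. 85. 86. 86. 87.
 89. 89. 88. 89. 88.]
centre [384.20306254 286.2148431 ]
```

View pics/w1.png

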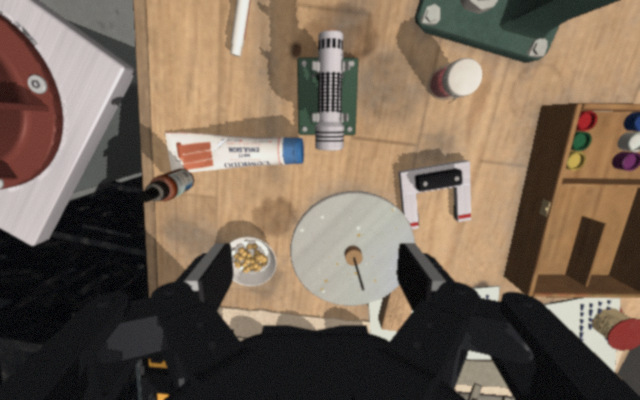

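Torch centre is about (384.4, 286.1), yaw -53.5. The wrist view shows it at (330,90) with a clear way down, and the gauge at (437,190).

Emit:
move_arm([
  {"wx": 0, "wy": 0, "wz": 0, "x": 19.3, "y": 3.2, "z": 27, "jaw": 50},
  {"wx": 0, "wy": 0, "wz": 0, "x": 19.3, "y": 3.2, "z": 27, "jaw": 50},
  {"wx": 0, "wy": 0, "wz": 0, "x": 19.3, "y": 3.2, "z": 27, "jaw": 50},
  {"wx": 0, "wy": 0, "wz": 0, "x": 19.3, "y": 3.2, "z": 27, "jaw": 50},
  {"wx": 0, "wy": 0, "wz": 0, "x": 19.4, "y": 3.0, "z": 27, "jaw": 50},
])

```text
time_s: 4.67
tool_pos: [0.3844, 0.2871, 0.133]
eef_rot: [[-0.588, 0.809, 0.0], [0.809, 0.588, 0.0], [-0.0, 0.0, -1.0]]
ft_force: [0.8, -0.5, 0.6]
grip_width: 0.0502
finger_force: 0.0
```

Emit:
move_arm([
  {"wx": 0, "wy": 0, "wz": 0, "x": 0, "y": 0, "z": 15, "jaw": 50},
  {"wx": 0, "wy": 0, "wz": 0, "x": 0, "y": 0, "z": 15, "jaw": 50},
  {"wx": 0, "wy": 0, "wz": 0, "x": 0, "y": 0, "z": 15, "jaw": 50},
  {"wx": 0, "wy": 0, "wz": 0, "x": 0, "y": 0, "z": 14, "jaw": 50},
  {"wx": 0, "wy": 0, "wz": 0, "x": 0, "y": 0, "z": 0, "jaw": 50},
])

```text
time_s: 5.08
tool_pos: [0.3832, 0.2857, 0.0724]
eef_rot: [[-0.589, 0.808, -0.004], [0.808, 0.589, -0.002], [0.001, -0.004, -1.0]]
ft_force: [-1.2, 0.2, -0.7]
grip_width: 0.0499
finger_force: 0.0
```

Emit:
move_arm([
  {"wx": 0, "wy": 0, "wz": 0, "x": 0, "y": 0, "z": 0, "jaw": 10},
  {"wx": 0, "wy": 0, "wz": 0, "x": 0, "y": 0, "z": 0, "jaw": 10},
  {"wx": 0, "wy": 0, "wz": 0, "x": 0, "y": 0, "z": 0, "jaw": 10},
  {"wx": 0, "wy": 0, "wz": 0, "x": 0, "y": 0, "z": 0, "jaw": 10},
  {"wx": 0, "wy": 0, "wz": 0, "x": 0, "y": 0, "z": 0, "jaw": 10},
], grip_force=60)

```text
time_s: 5.5
tool_pos: [0.3854, 0.2865, 0.0764]
eef_rot: [[-0.592, 0.806, 0.001], [0.806, 0.592, 0.0], [-0.001, 0.001, -1.0]]
ft_force: [-3.6, -1.9, 6.5]
grip_width: 0.0241
finger_force: 59.1
```

Emit:
move_arm([
  {"wx": 0, "wy": 0, "wz": 0, "x": 0, "y": 0, "z": -3, "jaw": 10},
  {"wx": 0, "wy": 0, "wz": 0, "x": 0, "y": 0, "z": -3, "jaw": 10},
  {"wx": 0, "wy": 0, "wz": 0, "x": 0, "y": 0, "z": -4, "jaw": 10},
  {"wx": 0, "wy": 0, "wz": 0, "x": 0, "y": 0, "z": -6, "jaw": 10},
  {"wx": 0, "wy": 0, "wz": 0, "x": 0, "y": 0, "z": -10, "jaw": 10},
])

```text
time_s: 5.92
tool_pos: [0.3848, 0.2863, 0.1016]
eef_rot: [[-0.592, 0.806, -0.0], [0.806, 0.592, -0.0], [0.0, -0.0, -1.0]]
ft_force: [0.5, -0.4, -0.9]
grip_width: 0.024
finger_force: 60.0
```

Emit:
move_arm([
  {"wx": 0, "wy": 0, "wz": 0, "x": 0, "y": 0, "z": -20, "jaw": 10},
  {"wx": 0, "wy": 0, "wz": 0, "x": 0, "y": 0, "z": -20, "jaw": 10},
  {"wx": 0, "wy": 0, "wz": 0, "x": 0, "y": 0, "z": 0, "jaw": 10},
])

```text
time_s: 6.17
tool_pos: [0.3873, 0.2873, 0.1466]
eef_rot: [[-0.592, 0.806, 0.007], [0.806, 0.592, 0.002], [-0.002, 0.007, -1.0]]
ft_force: [0.7, 0.1, 0.8]
grip_width: 0.0241
finger_force: 60.0
```

Run:
```python
from h import *
o=ctrl.get_obs(); print(o["tool_pos"],o["grip_width"],o["ft_force"])
C=cam("wrist"); save(C,"w2")
# case view target: TCP shifted +95mm along case x from torch slot
a=np.radians(30.7); t=np.array([448.2+95*np.cos(a),-182.5+95*np.sin(a)]); print(t)
p=o["tool_pos"]*1000; p1=np.array([*p[:2],300.]); seg(p1,210.7)
seg([*t,300],p0=p1,yaw0=210.7)
```

```text
[0.38729763 0.2872994  0.1466459 ] 0.02413896408916938 [0.67910863 0.05798384 0.83091225]
[ 529.8859658 -133.9984228]
n 6 per row [ -0.    0.1 -25.9] total [-1.000e-01  5.000e-01 -1.554e+02]
  then turn n 13 wz -0.1133 total -1.4726
n 15 per row [  6.2 -29.    0. ] total [  92.5 -435.1    0. ]
```

View pics/w2.png

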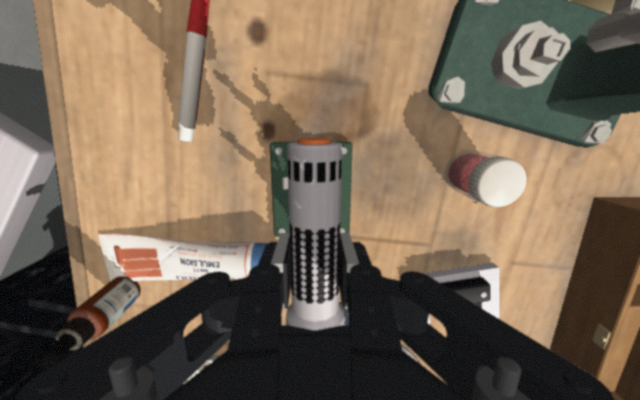

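Emit:
move_arm([
  {"wx": 0, "wy": 0, "wz": -0.1133, "x": 0, "y": 0, "z": -12, "jaw": 10},
  {"wx": 0, "wy": 0, "wz": -0.1133, "x": 0, "y": 0, "z": -12, "jaw": 10},
  {"wx": 0, "wy": 0, "wz": -0.1133, "x": 0, "y": 0, "z": -12, "jaw": 10},
  {"wx": 0, "wy": 0, "wz": -0.1133, "x": 0, "y": 0, "z": -12, "jaw": 10},
  {"wx": 0, "wy": 0, "wz": -0.1133, "x": 0, "y": 0, "z": -12, "jaw": 10},
])

```text
time_s: 6.63
tool_pos: [0.3849, 0.2863, 0.2015]
eef_rot: [[-0.934, 0.357, -0.0], [0.357, 0.934, -0.0], [0.0, -0.0, -1.0]]
ft_force: [0.3, -0.3, -1.6]
grip_width: 0.0239
finger_force: 59.9
```

Emit:
move_arm([
  {"wx": 0, "wy": 0, "wz": -0.1133, "x": 0, "y": 0, "z": -12, "jaw": 10},
  {"wx": 0, "wy": 0, "wz": -0.1133, "x": 0, "y": 0, "z": -12, "jaw": 10},
  {"wx": 0, "wy": 0, "wz": -0.1133, "x": 0, "y": 0, "z": -12, "jaw": 10},
  {"wx": 0, "wy": 0, "wz": -0.1133, "x": 0, "y": 0, "z": -12, "jaw": 10},
  {"wx": 0, "wy": 0, "wz": -0.1133, "x": 0, "y": 0, "z": -12, "jaw": 10},
])

```text
time_s: 7.05
tool_pos: [0.3849, 0.2864, 0.2615]
eef_rot: [[-0.98, -0.2, -0.0], [-0.2, 0.98, -0.0], [0.0, -0.0, -1.0]]
ft_force: [0.9, 0.3, -1.2]
grip_width: 0.024
finger_force: 60.0
```

Emit:
move_arm([
  {"wx": 0, "wy": 0, "wz": -0.1133, "x": 0, "y": 0, "z": -12, "jaw": 10},
  {"wx": 0, "wy": 0, "wz": -0.1133, "x": 0, "y": 0, "z": -12, "jaw": 10},
  {"wx": 0, "wy": 0, "wz": -0.1133, "x": 0, "y": 0, "z": -12, "jaw": 10},
  {"wx": 0, "wy": 0, "wz": 0, "x": 6, "y": -29, "z": 0, "jaw": 10},
  {"wx": 0, "wy": 0, "wz": 0, "x": 6, "y": -29, "z": 0, "jaw": 10},
])

```text
time_s: 7.47
tool_pos: [0.4044, 0.2306, 0.2978]
eef_rot: [[-0.858, -0.514, 0.001], [-0.514, 0.858, 0.0], [-0.001, -0.0, -1.0]]
ft_force: [0.9, 0.7, -1.2]
grip_width: 0.0241
finger_force: 60.0
```

Emit:
move_arm([
  {"wx": 0, "wy": 0, "wz": 0, "x": 6, "y": -29, "z": 0, "jaw": 10},
  {"wx": 0, "wy": 0, "wz": 0, "x": 6, "y": -29, "z": 0, "jaw": 10},
  {"wx": 0, "wy": 0, "wz": 0, "x": 6, "y": -29, "z": 0, "jaw": 10},
  {"wx": 0, "wy": 0, "wz": 0, "x": 6, "y": -29, "z": 0, "jaw": 10},
  {"wx": 0, "wy": 0, "wz": 0, "x": 6, "y": -29, "z": 0, "jaw": 10},
])

```text
time_s: 7.88
tool_pos: [0.4528, 0.089, 0.2971]
eef_rot: [[-0.86, -0.511, 0.0], [-0.511, 0.86, -0.0], [-0.0, -0.0, -1.0]]
ft_force: [0.2, -0.2, -0.6]
grip_width: 0.0235
finger_force: 60.0
```

Emit:
move_arm([
  {"wx": 0, "wy": 0, "wz": 0, "x": 6, "y": -29, "z": 0, "jaw": 10},
  {"wx": 0, "wy": 0, "wz": 0, "x": 6, "y": -29, "z": 0, "jaw": 10},
  {"wx": 0, "wy": 0, "wz": 0, "x": 6, "y": -29, "z": 0, "jaw": 10},
  {"wx": 0, "wy": 0, "wz": 0, "x": 6, "y": -29, "z": 0, "jaw": 10},
  {"wx": 0, "wy": 0, "wz": 0, "x": 6, "y": -29, "z": 0, "jaw": 10},
])

```text
time_s: 8.3
tool_pos: [0.501, -0.0511, 0.297]
eef_rot: [[-0.86, -0.511, -0.0], [-0.511, 0.86, 0.0], [0.0, 0.0, -1.0]]
ft_force: [0.3, -0.1, -1.6]
grip_width: 0.024
finger_force: 60.0
```

Emit:
move_arm([
  {"wx": 0, "wy": 0, "wz": 0, "x": 7, "y": -29, "z": 0, "jaw": 10},
  {"wx": 0, "wy": 0, "wz": 0, "x": 7, "y": -29, "z": 0, "jaw": 10},
  {"wx": 0, "wy": 0, "wz": 0, "x": 0, "y": 0, "z": 0, "jaw": 10},
  {"wx": 0, "wy": 0, "wz": 0, "x": 0, "y": 0, "z": 0, "jaw": 10},
  {"wx": 0, "wy": 0, "wz": 0, "x": 0, "y": 0, "z": 0, "jaw": 10},
])

```text
time_s: 8.72
tool_pos: [0.5182, -0.1063, 0.297]
eef_rot: [[-0.86, -0.51, -0.001], [-0.51, 0.86, 0.001], [0.0, 0.001, -1.0]]
ft_force: [0.2, 0.3, -1.1]
grip_width: 0.0239
finger_force: 60.0
```

Run:
```python
from h import *
o=ctrl.get_obs(); print(o["tool_pos"],o["qvel"].round(3),o["qpos"].round(2),np.degrees(np.arctan2(o["eef_rot"][1,0],o["eef_rot"][0,0])))
C=cam("wrist"); save(C,"w3"); P=cloud(C); np.savez("w3.npz",P=P,**C); z=P[...,2]
hsv=cv2.cvtColor(C["im"],cv2.COLOR_RGB2HSV)
yel=(hsv[...,0]>12)&(hsv[...,0]<32)&(hsv[...,1]>180)&(hsv[...,2]>90)&(np.hypot(P[...,0]-.475,P[...,1]+.228)<.14)&(z<.05)
n,l,s,c=cv2.connectedComponentsWithStats(yel.astype(np.uint8))
for i in range(1,n):
    if s[i,4]>80:
        p=P[l==i]*1000; r=cv2.minAreaRect(p[:,:2].astype(np.float32)); print(s[i],"z",np.percentile(p[:,2],[5,50,95]).round(),np.round(r[0],1),np.round(r[1],1),round(r[2],1))
```

```text
[ 0.51822591 -0.10633288  0.29697583] [ 0.021 -0.014 -0.005  0.001 -0.001  0.001] [-0.45 -0.09 -0.01  1.65  0.   -0.99] -149.30685289281132
```

View pics/w3.png

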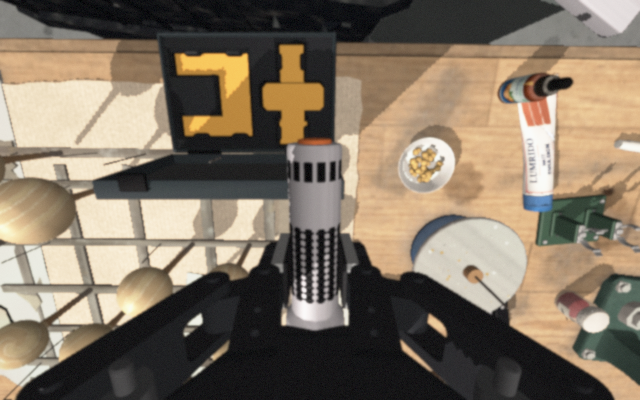

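Picture: the case cutouts are in clear view, the gauge's C at (213,95) and the torch's at (293,95). The torch is held straight with its tail at (317,140). My colour mask missed the cutouts, so I'll loosen it.

Run:
```python
from h import *
C=dict(np.load("w3.npz")); P=C["P"]; 
hsv=cv2.cvtColor(C["im"],cv2.COLOR_RGB2HSV); print(hsv[95,293],P[95,293],hsv[95,240],P[95,240],P[45,180],P[145,180])
V,U=np.mgrid[:400,:640]
yel=(hsv[...,0]>10)&(hsv[...,0]<32)&(hsv[...,1]>150)&(hsv[...,2]>90)&(U>165)&(U<335)&(V>35)&(V<150)
n,l,s,c=cv2.connectedComponentsWithStats(yel.astype(np.uint8))
for i in range(1,n):
    if s[i,4]>80:
        v,u=np.nonzero(l==i)
        for h in(.030,.042,.022):
            p=np.array([plane(C,a,b,h) for a,b in zip(u,v)])[:,:2]*1000
            r=cv2.minAreaRect(p.astype(np.float32)); print(s[i],h,np.round(r[0],1),np.round(r[1],1),round(r[2],1), "medz",np.nanmedian(P[l==i][:,2]))
        if 1:
            a=np.radians(30.7);A=np.array([[np.cos(a),np.sin(a)],[-np.sin(a),np.cos(a)]])
            p=np.array([plane(C,a,b,.022) for a,b in zip(u,v)])[:,:2]*1000; q=p@A.T
            # torch cutout: per-slice midline along x
            print([(int(k),round((q[abs(q[:,0]-k)<3,1].min()+q[abs(q[:,0]-k)<3,1].max())/2,1),round(np.ptp(q[abs(q[:,0]-k)<3,1]),1)) for k in np.arange(q[:,0].min()+4,q[:,0].max(),8)])
# case rim from cloud
a=np.radians(30.7);A=np.array([[np.cos(a),np.sin(a)],[-np.sin(a),np.cos(a)]])
q=P.reshape(-1,3); q=q[np.isfinite(q).all(1)]*1000; f=(q[:,2]>36)&(q[:,2]<50)
r=q[f]; L=r[:,:2]@A.T; C0=A@np.array([475.3,-228.1]); L-=C0; k=(abs(L)<[90,130]).all(1); L=L[k]; print("rim",np.percentile(L,[.5,99.5],axis=0), np.median(r[k,2]))
```

```text
[ 18 167 191] [ 0.44565366 -0.18412607  0.01383373] [ 17 168 188] [ 0.4820103  -0.24283897  0.03071156] [ 0.46702395 -0.32877603  0.04316248] [ 0.5793044  -0.28088705  0.04296666]
[ 262   44   62  100 3310] 0.03 [ 447.3 -182.7] [123.6  81.3] 31.1 medz 0.018859075106143014
[ 262   44   62  100 3310] 0.042 [ 447.6 -181.5] [119.8  78.8] 31.1 medz 0.018859075106143014
[ 262   44   62  100 3310] 0.022 [ 447.1 -183.6] [126.1  83. ] 31.1 medz 0.018859075106143014
[(231, np.float64(-386.6), np.float64(31.3)), (239, np.float64(-386.7), np.float64(31.3)), (247, np.float64(-387.0), np.float64(23.8)), (255, np.float64(-387.2), np.float64(29.1)), (263, np.float64(-386.7), np.float64(30.7)), (271, np.float64(-385.6), np.float64(71.0)), (279, np.float64(-385.8), np.float64(82.2)), (287, np.float64(-385.9), np.float64(82.7)), (295, np.float64(-386.0), np.float64(83.0)), (303, np.float64(-385.6), np.float64(82.2)), (311, np.float64(-387.0), np.float64(68.7)), (319, np.float64(-387.3), np.float64(33.4)), (327, np.float64(-386.8), np.float64(37.7)), (335, np.float64(-387.7), np.float64(30.9)), (343, np
[... 330 characters left out ...]
30.7 medz 0.031017502134621566
[(242, np.float64(-491.6), np.float64(94.7)), (250, np.float64(-491.5), np.float64(96.1)), (258, np.float64(-491.3), np.float64(96.6)), (266, np.float64(-491.2), np.float64(95.4)), (274, np.float64(-464.0), np.float64(40.6)), (282, np.float64(-464.0), np.float64(39.5)), (290, np.float64(-464.0), np.float64(40.9)), (298, np.float64(-463.9), np.float64(39.8)), (306, np.float64(-464.4), np.float64(39.9)), (314, np.float64(-490.7), np.float64(94.3)), (322, np.float64(-491.8), np.float64(95.5)), (330, np.float64(-491.6), np.float64(96.1)), (338, np.float64(-491.6), np.float64(95.8))]
rim [[ -87.25103338 -107.34800613]
 [  84.5082626   108.75207409]] 43.0096544957459
```

Run:
```python
from h import *
o=ctrl.get_obs(); C=dict(np.load("w3.npz")); P=C["P"]; R=o["eef_rot"]
q=(P.reshape(-1,3)-o["tool_pos"])@R*1000; q=q[np.isfinite(q).all(1)]
k=(abs(q[:,1])<20)&(abs(q[:,2])<25)&(q[:,0]>5)&(q[:,0]<75)&(q[:,2]<10); t=q[k]
for x in range(15,66,5):
    s=t[abs(t[:,0]-x)<2.5]
    if len(s)>5: print(x,"mid",round((s[:,1].min()+s[:,1].max())/2,1),"w",round(np.ptp(s[:,1]),1),"ztop",round(np.percentile(s[:,2],2),1))
print("tail x",np.percentile(t[:,0],[98,99,99.8]))
seg([447.9,-183.4,297],p0=None); seg([447.9,-183.4,90],p0=np.array([447.9,-183.4,297]))
```

```text
15 mid -0.1 w 39.1 ztop -24.5
20 mid -0.4 w 25.4 ztop -7.8
25 mid -0.5 w 25.1 ztop -7.7
30 mid -0.4 w 24.8 ztop -7.6
35 mid -0.7 w 25.1 ztop -7.8
40 mid -0.4 w 25.3 ztop -7.8
45 mid -0.3 w 25.0 ztop -7.7
50 mid -0.7 w 25.3 ztop -7.8
55 mid -0.7 w 25.1 ztop -7.8
60 mid -0.6 w 24.8 ztop -7.2
tail x [60.29012349 61.2313493  61.53383518]
n 4 per row [25.  -7.7  0.1] total [100.1 -30.6   0.2]
n 7 per row [ 0.   0.  29.6] total [  0.   0. 207.]
```

Emit:
move_arm([
  {"wx": 0, "wy": 0, "wz": 0, "x": 25, "y": -7.7, "z": 0, "jaw": 10},
  {"wx": 0, "wy": 0, "wz": 0, "x": 25, "y": -7.7, "z": 0, "jaw": 10},
  {"wx": 0, "wy": 0, "wz": 0, "x": 25, "y": -7.6, "z": 0, "jaw": 10},
  {"wx": 0, "wy": 0, "wz": 0, "x": 25, "y": -7.6, "z": 0, "jaw": 10},
  {"wx": 0, "wy": 0, "wz": 0, "x": 0, "y": 0, "z": 30, "jaw": 10},
])

```text
time_s: 9.18
tool_pos: [0.4478, -0.1866, 0.2723]
eef_rot: [[-0.86, -0.51, 0.006], [-0.51, 0.86, -0.006], [-0.002, -0.008, -1.0]]
ft_force: [0.3, -1.0, -0.5]
grip_width: 0.024
finger_force: 60.0
```

Emit:
move_arm([
  {"wx": 0, "wy": 0, "wz": 0, "x": 0, "y": 0, "z": 30, "jaw": 10},
  {"wx": 0, "wy": 0, "wz": 0, "x": 0, "y": 0, "z": 30, "jaw": 10},
  {"wx": 0, "wy": 0, "wz": 0, "x": 0, "y": 0, "z": 30, "jaw": 10},
  {"wx": 0, "wy": 0, "wz": 0, "x": 0, "y": 0, "z": 30, "jaw": 10},
  {"wx": 0, "wy": 0, "wz": 0, "x": 0, "y": 0, "z": 30, "jaw": 10},
])

```text
time_s: 9.6
tool_pos: [0.4482, -0.1828, 0.1162]
eef_rot: [[-0.859, -0.512, 0.001], [-0.512, 0.859, -0.0], [-0.0, -0.001, -1.0]]
ft_force: [0.5, -0.5, -1.4]
grip_width: 0.0242
finger_force: 60.0
```

Emit:
move_arm([
  {"wx": 0, "wy": 0, "wz": 0, "x": 0, "y": 0, "z": 18, "jaw": 10},
  {"wx": 0, "wy": 0, "wz": 0, "x": 0, "y": 0, "z": 12, "jaw": 10},
  {"wx": 0, "wy": 0, "wz": 0, "x": 0, "y": 0, "z": 7, "jaw": 10},
  {"wx": 0, "wy": 0, "wz": 0, "x": 0, "y": 0, "z": 0, "jaw": 10},
  {"wx": 0, "wy": 0, "wz": 0, "x": 0, "y": 0, "z": 0, "jaw": 10},
])

```text
time_s: 10.02
tool_pos: [0.4486, -0.184, 0.0813]
eef_rot: [[-0.859, -0.511, 0.001], [-0.511, 0.859, -0.001], [-0.0, -0.001, -1.0]]
ft_force: [1.0, 0.4, -0.9]
grip_width: 0.0239
finger_force: 60.0
```

Emit:
move_arm([
  {"wx": 0, "wy": 0, "wz": 0, "x": 0, "y": 1, "z": 6, "jaw": 10},
  {"wx": 0, "wy": 0, "wz": 0, "x": 0, "y": 0, "z": 5, "jaw": 10},
  {"wx": 0, "wy": 0, "wz": 0, "x": 0, "y": 0, "z": 4, "jaw": 10},
  {"wx": 0, "wy": 0, "wz": 0, "x": 0, "y": 0, "z": 3, "jaw": 10},
  {"wx": 0, "wy": 0, "wz": 0, "x": 0, "y": 0, "z": 2, "jaw": 10},
])

```text
time_s: 10.43
tool_pos: [0.4475, -0.183, 0.0599]
eef_rot: [[-0.86, -0.511, -0.0], [-0.511, 0.86, 0.0], [0.0, 0.0, -1.0]]
ft_force: [-0.4, 0.6, -1.9]
grip_width: 0.0238
finger_force: 60.0
```

Emit:
move_arm([
  {"wx": 0, "wy": 0, "wz": 0, "x": 0, "y": 0, "z": 3, "jaw": 10},
  {"wx": 0, "wy": 0, "wz": 0, "x": 0, "y": 0, "z": 3, "jaw": 10},
  {"wx": 0, "wy": 0, "wz": 0, "x": 0, "y": 0, "z": 0, "jaw": 10},
])

```text
time_s: 10.68
tool_pos: [0.4476, -0.1831, 0.0539]
eef_rot: [[-0.86, -0.511, -0.0], [-0.511, 0.86, 0.0], [-0.0, 0.0, -1.0]]
ft_force: [0.8, -0.5, -0.7]
grip_width: 0.0239
finger_force: 60.3
```

No contact so far. The lens head's underside is at 32 mm, so it's inside the cutout. Pressing on.

Emit:
move_arm([
  {"wx": 0, "wy": 0, "wz": 0, "x": 0, "y": 0, "z": 2, "jaw": 10},
  {"wx": 0, "wy": 0, "wz": 0, "x": 0, "y": 0, "z": 2, "jaw": 10},
  {"wx": 0, "wy": 0, "wz": 0, "x": 0, "y": 0, "z": 2, "jaw": 10},
])

```text
time_s: 10.93
tool_pos: [0.4482, -0.1835, 0.0493]
eef_rot: [[-0.86, -0.511, 0.001], [-0.511, 0.86, -0.001], [-0.001, -0.001, -1.0]]
ft_force: [-0.7, 2.0, 7.5]
grip_width: 0.0239
finger_force: 60.9
```

Emit:
move_arm([
  {"wx": 0, "wy": 0, "wz": 0, "x": 0, "y": 0, "z": 2, "jaw": 10},
  {"wx": 0, "wy": 0, "wz": 0, "x": 0, "y": 0, "z": 2, "jaw": 10},
  {"wx": 0, "wy": 0, "wz": 0, "x": 0, "y": 0, "z": 1.5, "jaw": 10},
  {"wx": 0, "wy": 0, "wz": 0, "x": 0, "y": 0, "z": 0, "jaw": 10},
])

```text
time_s: 11.27
tool_pos: [0.4481, -0.1833, 0.0434]
eef_rot: [[-0.86, -0.511, 0.001], [-0.511, 0.86, -0.001], [-0.001, -0.001, -1.0]]
ft_force: [-0.9, 1.7, 4.9]
grip_width: 0.0239
finger_force: 60.9
```

Emit:
move_arm([
  {"wx": 0, "wy": 0, "wz": 0, "x": 0, "y": 0, "z": 1, "jaw": 10},
  {"wx": 0, "wy": 0, "wz": 0, "x": 0, "y": 0, "z": 1, "jaw": 10},
  {"wx": 0, "wy": 0, "wz": 0, "x": 0, "y": 0, "z": 0, "jaw": 10},
])

```text
time_s: 11.52
tool_pos: [0.4481, -0.1833, 0.0432]
eef_rot: [[-0.86, -0.511, 0.001], [-0.511, 0.86, -0.001], [-0.0, -0.001, -1.0]]
ft_force: [-8.1, 8.0, 23.7]
grip_width: 0.0242
finger_force: 62.9
```

Emit:
move_arm([
  {"wx": 0, "wy": 0, "wz": 0, "x": 0, "y": 0, "z": 0.5, "jaw": 10},
  {"wx": 0, "wy": 0, "wz": 0, "x": 0, "y": 0, "z": 0, "jaw": 10},
])

```text
time_s: 11.68
tool_pos: [0.4482, -0.1833, 0.0432]
eef_rot: [[-0.86, -0.511, 0.001], [-0.511, 0.86, -0.001], [-0.0, -0.001, -1.0]]
ft_force: [-10.7, 7.4, 30.5]
grip_width: 0.0243
finger_force: 63.4
```

Emit:
move_arm([
  {"wx": 0, "wy": 0, "wz": 0, "x": 0, "y": 0, "z": -1.5, "jaw": 10},
  {"wx": 0, "wy": 0, "wz": 0, "x": 0, "y": 0, "z": 0, "jaw": 42},
  {"wx": 0, "wy": 0, "wz": 0, "x": 0, "y": 0, "z": 0, "jaw": 42},
  {"wx": 0, "wy": 0, "wz": 0, "x": 0, "y": 0, "z": 0, "jaw": 42},
  {"wx": 0, "wy": 0, "wz": 0, "x": 0, "y": 0, "z": -5, "jaw": 42},
])

```text
time_s: 12.1
tool_pos: [0.4469, -0.1826, 0.0457]
eef_rot: [[-0.86, -0.511, -0.002], [-0.511, 0.86, 0.001], [0.001, 0.002, -1.0]]
ft_force: [0.1, -0.6, 0.1]
grip_width: 0.0421
finger_force: 0.0
```

Emit:
move_arm([
  {"wx": 0, "wy": 0, "wz": 0, "x": 0, "y": 0, "z": -20, "jaw": 42},
  {"wx": 0, "wy": 0, "wz": 0, "x": 0, "y": 0, "z": -30, "jaw": 42},
  {"wx": 0, "wy": 0, "wz": 0, "x": 0, "y": 0, "z": -30, "jaw": 42},
  {"wx": 0, "wy": 0, "wz": 0, "x": 0, "y": 0, "z": -30, "jaw": 42},
  {"wx": 0, "wy": 0, "wz": 0, "x": 0, "y": 0, "z": -30, "jaw": 42},
])

```text
time_s: 12.52
tool_pos: [0.4473, -0.183, 0.1884]
eef_rot: [[-0.86, -0.511, -0.0], [-0.511, 0.86, -0.0], [0.0, -0.0, -1.0]]
ft_force: [-0.4, 0.6, -0.6]
grip_width: 0.0417
finger_force: 0.0
```

Emit:
move_arm([
  {"wx": 0, "wy": 0, "wz": 0, "x": 0, "y": 0, "z": -30, "jaw": 42},
  {"wx": 0, "wy": 0, "wz": 0, "x": -25, "y": 0, "z": -20, "jaw": 42},
  {"wx": 0, "wy": 0, "wz": 0, "x": -25, "y": 0, "z": 0, "jaw": 42},
  {"wx": 0, "wy": 0, "wz": 0, "x": -25, "y": 0, "z": 0, "jaw": 42},
  {"wx": 0, "wy": 0, "wz": 0, "x": 0, "y": 0, "z": 0, "jaw": 42},
])

```text
time_s: 12.93
tool_pos: [0.5145, -0.1432, 0.237]
eef_rot: [[-0.859, -0.512, 0.001], [-0.512, 0.859, 0.0], [-0.001, -0.0, -1.0]]
ft_force: [0.6, -0.3, -0.7]
grip_width: 0.042
finger_force: 0.0
```

Run:
```python
from h import *
o=ctrl.get_obs(); print(o["tool_pos"],o["ft_force"].round(1))
C=cam("wrist"); save(C,"w4"); P=cloud(C)*1000
a=np.radians(30.7);A=np.array([[np.cos(a),np.sin(a)],[-np.sin(a),np.cos(a)]])
q=P.reshape(-1,3); q=q[np.isfinite(q).all(1)]; L=np.c_[(q[:,:2]-[474.9,-229])@A.T,q[:,2]]
for x in range(-60,65,6):
    s=L[(abs(L[:,0]-x)<3)&(abs(L[:,1]-53)<25)]
    t=s[(s[:,2]>44)]
    if len(s)>5: print(x,"ztop",np.percentile(s[:,2],98).round(1), "y",(t[:,1].min().round(1),t[:,1].max().round(1)) if len(t) else "")
foam=L[(abs(L[:,1]-10)<8)&(abs(L[:,0])<50)]; print("foam z",np.median(foam[:,2]))
t=L[(L[:,2]>44)&(abs(L[:,1]-53)<12)&(abs(L[:,0])<70)]; print(np.percentile(t[:,0],[1,99]))
# gauge aim
g=np.array([572.2,292.4]); seg([520,210,290],226.4)
```

```text
[ 0.51450077 -0.14315439  0.23699518] [ 0.6 -0.3 -0.7]
-60 ztop 50.6 y (np.float64(28.6), np.float64(75.2))
-54 ztop 51.3 y (np.float64(31.6), np.float64(75.3))
-48 ztop 51.9 y (np.float64(29.5), np.float64(73.4))
-42 ztop 51.6 y (np.float64(28.3), np.float64(76.7))
-36 ztop 51.6 y (np.float64(28.1), np.float64(76.8))
-30 ztop 51.5 y (np.float64(29.1), np.float64(76.9))
-24 ztop 51.6 y (np.float64(30.0), np.float64(73.9))
-18 ztop 51.7 y (np.float64(29.9), np.float64(77.2))
-12 ztop 51.8 y (np.float64(41.7), np.float64(64.4))
-6 ztop 51.6 y (np.float64(41.6), np.float64(64.5))
0 ztop 51.4 y (np.float64(41.6), np.float64(64.6))
6 ztop 51.6 y (np.float64(41.5), np.float64(64.6))
12 ztop 51.6 y (np.float64(41.5), np.float64(64.7))
18 ztop 51.6 y (np.float64(31.4), np.float64(64.8))
24 ztop 51.8 y (np.float64(32.5), np.float64(64.8))
30 ztop 53.0 y (np.float64(40.2), np.float64(77.3))
36 ztop 54.7 y (np.float64(28.8), np.float64(68.4))
42 ztop 54.7 y (np.float64(29.8), np.float64(77.5))
48 ztop 55.1 y (np.float64(28.7), np.float64(74.3))
54 ztop 324.6 y (np.float64(28.4), np.float64(75.5))
60 ztop 323.7 y (np.float64(28.0), np.float64(78.0))
foam z 42.67188026628593
[-57.82104726  67.80759412]
n 12 per row [-15.6  25.   -4.4] total [-187.3  300.3  -53.3]
  then turn n 3 wz -0.0905 total -0.2716
```

The torch is home: top at 51.6 mm along its whole length, level, and it hit a hard stop at 30 N. Next is the gauge.

Emit:
move_arm([
  {"wx": 0, "wy": 0, "wz": 0, "x": -17, "y": 21.5, "z": -2, "jaw": 42},
  {"wx": 0, "wy": 0, "wz": 0, "x": -17, "y": 21.5, "z": -2, "jaw": 42},
  {"wx": 0, "wy": 0, "wz": 0, "x": -17, "y": 21.5, "z": -2, "jaw": 42},
  {"wx": 0, "wy": 0, "wz": 0, "x": -17, "y": 21.5, "z": -2, "jaw": 42},
  {"wx": 0, "wy": 0, "wz": 0, "x": -17, "y": 21.5, "z": -2, "jaw": 42},
])

```text
time_s: 13.4
tool_pos: [0.5297, -0.0082, 0.2469]
eef_rot: [[-0.86, -0.51, -0.0], [-0.51, 0.86, -0.0], [0.0, -0.0, -1.0]]
ft_force: [-0.1, -1.3, -1.4]
grip_width: 0.0426
finger_force: 0.0
```

Emit:
move_arm([
  {"wx": 0, "wy": 0, "wz": 0, "x": -17, "y": 21.5, "z": -2, "jaw": 42},
  {"wx": 0, "wy": 0, "wz": 0, "x": -17, "y": 21.5, "z": -2, "jaw": 42},
  {"wx": 0, "wy": 0, "wz": 0, "x": -17, "y": 21.5, "z": -2, "jaw": 42},
  {"wx": 0, "wy": 0, "wz": 0, "x": -17, "y": 21.5, "z": -2, "jaw": 42},
  {"wx": 0, "wy": 0, "wz": 0, "x": -17, "y": 21.5, "z": -2, "jaw": 42},
])

```text
time_s: 13.82
tool_pos: [0.548, 0.1276, 0.2569]
eef_rot: [[-0.86, -0.51, -0.0], [-0.51, 0.86, -0.0], [0.0, -0.0, -1.0]]
ft_force: [-0.1, 0.1, -0.5]
grip_width: 0.0418
finger_force: 0.0
```

Emit:
move_arm([
  {"wx": 0, "wy": 0, "wz": 0, "x": -17, "y": 21.5, "z": -2, "jaw": 42},
  {"wx": 0, "wy": 0, "wz": 0, "x": -17, "y": 21.5, "z": -2, "jaw": 42},
  {"wx": 0, "wy": 0, "wz": 0, "x": -17, "y": 21.5, "z": -2, "jaw": 42},
  {"wx": 0, "wy": 0, "wz": 0, "x": -17, "y": 21.5, "z": -2, "jaw": 42},
  {"wx": 0, "wy": 0, "wz": 0, "x": -17, "y": 21.5, "z": -2, "jaw": 42},
])

```text
time_s: 14.23
tool_pos: [0.5663, 0.2633, 0.2668]
eef_rot: [[-0.86, -0.51, -0.0], [-0.51, 0.86, -0.0], [0.001, -0.0, -1.0]]
ft_force: [0.8, -0.2, -0.9]
grip_width: 0.0418
finger_force: 0.0
```

Emit:
move_arm([
  {"wx": 0, "wy": 0, "wz": 0, "x": -17, "y": 21.5, "z": -2, "jaw": 42},
  {"wx": 0, "wy": 0, "wz": -0.0905, "x": 0, "y": 0, "z": 0, "jaw": 42},
  {"wx": 0, "wy": 0, "wz": -0.0905, "x": 0, "y": 0, "z": 0, "jaw": 42},
  {"wx": 0, "wy": 0, "wz": -0.0905, "x": 0, "y": 0, "z": 0, "jaw": 42},
  {"wx": 0, "wy": 0, "wz": 0, "x": 0, "y": 0, "z": 0, "jaw": 42},
])

```text
time_s: 14.65
tool_pos: [0.57, 0.2893, 0.2686]
eef_rot: [[-0.688, -0.725, -0.001], [-0.725, 0.688, -0.001], [0.001, 0.0, -1.0]]
ft_force: [-0.3, 0.3, 0.8]
grip_width: 0.0421
finger_force: 0.0
```

Run:
```python
from h import *
o=ctrl.get_obs(); yaw=np.degrees(np.arctan2(o["eef_rot"][1,0],o["eef_rot"][0,0])); print(o["tool_pos"],yaw)
C=cam("wrist"); save(C,"w5"); P=cloud(C)*1000; x,y,z=np.moveaxis(P,-1,0)
near=np.hypot(x-590,y-277)<75
g=(near&(z>21)&(z<36)&(np.hypot(x-572,y-292)<45)).astype(np.uint8)
def comp(m):
    n,l,s,_=cv2.connectedComponentsWithStats(m); return l==1+s[1:,4].argmax()
m=comp(g); p=P[m]; r=cv2.minAreaRect(p[:,:2].astype(np.float32)); print("grip",r,np.median(p[:,2]),m.sum())
v,u=np.nonzero(m); p=np.array([plane(C,a,b,.028)[:2]*1000 for a,b in zip(u,v)]); print("grip@28",cv2.minAreaRect(p.astype(np.float32)))
pl=comp((near&(z>7.5)&(z<20)|(g>0)).astype(np.uint8)); p=P[pl]; r=cv2.minAreaRect(p[:,:2].astype(np.float32)); print("plate",r,np.median(p[:,2]))
hsv=cv2.cvtColor(C["im"],cv2.COLOR_RGB2HSV); 
a=np.radians(-43.6); d=np.array([np.cos(a),np.sin(a)]);nn=np.array([-d[1],d[0]]);q=p[:,:2]-[591.7,273.8]; X=q@d;Y=q@nn
print("extent x",np.percentile(X,[.3,99.7]),"y",np.percentile(Y,[.3,99.7]))
print("table z",np.nanmedian(z[(np.hypot(x-590,y-277)<110)&(z<6)]))
```

```text
[0.56999599 0.28933291 0.26861793] -133.50441367887615
grip ((571.02587890625, 290.9896545410156), (58.79713439941406, 21.6794490814209), 46.9748420715332) 28.73762146782083 716
grip@28 ((570.8605346679688, 290.8167724609375), (58.53390884399414, 21.558992385864258), 46.94388961791992)
plate ((590.8388061523438, 273.10968017578125), (97.11781311035156, 87.68089294433594), 46.71681213378906) 13.270988011759577
extent x [-44.02096157  43.27614772] y [-49.48001023  46.74648367]
table z 0.9813492937288115
```

View pics/w5.png

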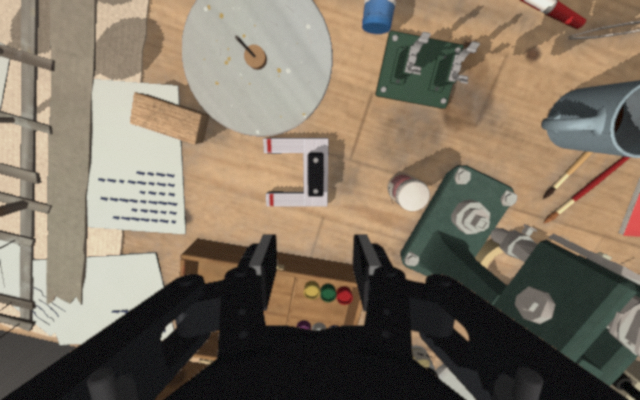

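The picture shows the gauge at (300,170) and its grip at (316,173), directly below. Descending onto the grip.

Emit:
move_arm([
  {"wx": 0, "wy": 0, "wz": 0, "x": -2, "y": 0.6, "z": 30, "jaw": 42},
  {"wx": 0, "wy": 0, "wz": 0, "x": 0, "y": 0, "z": 30, "jaw": 42},
  {"wx": 0, "wy": 0, "wz": 0, "x": 0, "y": 0, "z": 30, "jaw": 42},
  {"wx": 0, "wy": 0, "wz": 0, "x": 0, "y": 0, "z": 30, "jaw": 42},
  {"wx": 0, "wy": 0, "wz": 0, "x": 0, "y": 0, "z": 30, "jaw": 42},
])

```text
time_s: 15.12
tool_pos: [0.571, 0.2911, 0.1175]
eef_rot: [[-0.694, -0.72, 0.0], [-0.72, 0.694, -0.0], [0.0, -0.0, -1.0]]
ft_force: [-0.1, 1.2, 0.7]
grip_width: 0.0421
finger_force: 0.0
```

Emit:
move_arm([
  {"wx": 0, "wy": 0, "wz": 0, "x": 0, "y": 0, "z": 28, "jaw": 42},
  {"wx": 0, "wy": 0, "wz": 0, "x": 0, "y": 0, "z": 22, "jaw": 42},
  {"wx": 0, "wy": 0, "wz": 0, "x": 0, "y": 0, "z": 14, "jaw": 42},
  {"wx": 0, "wy": 0, "wz": 0, "x": 0, "y": 0, "z": 8, "jaw": 42},
  {"wx": 0, "wy": 0, "wz": 0, "x": 0, "y": 0, "z": 4, "jaw": 42},
])

```text
time_s: 15.53
tool_pos: [0.5708, 0.2913, 0.042]
eef_rot: [[-0.692, -0.721, -0.001], [-0.721, 0.692, -0.0], [0.001, 0.0, -1.0]]
ft_force: [-0.2, -0.6, 0.1]
grip_width: 0.042
finger_force: 0.0
```

Emit:
move_arm([
  {"wx": 0, "wy": 0, "wz": 0, "x": 0, "y": 0, "z": 6, "jaw": 42},
  {"wx": 0, "wy": 0, "wz": 0, "x": 0, "y": 0, "z": 3.5, "jaw": 42},
  {"wx": 0, "wy": 0, "wz": 0, "x": 0, "y": 0, "z": 0, "jaw": 42},
  {"wx": 0, "wy": 0, "wz": 0, "x": 0, "y": 0, "z": 0, "jaw": 42},
])

```text
time_s: 15.87
tool_pos: [0.5716, 0.2919, 0.034]
eef_rot: [[-0.691, -0.722, 0.001], [-0.722, 0.691, 0.0], [-0.001, -0.001, -1.0]]
ft_force: [0.5, 0.5, 0.1]
grip_width: 0.0418
finger_force: 0.0
```

Emit:
move_arm([
  {"wx": 0, "wy": 0, "wz": 0, "x": 0, "y": 0, "z": 0, "jaw": 10},
  {"wx": 0, "wy": 0, "wz": 0, "x": 0, "y": 0, "z": 0, "jaw": 10},
  {"wx": 0, "wy": 0, "wz": 0, "x": 0, "y": 0, "z": 0, "jaw": 10},
  {"wx": 0, "wy": 0, "wz": 0, "x": 0, "y": 0, "z": 0, "jaw": 10},
  {"wx": 0, "wy": 0, "wz": 0, "x": 0, "y": 0, "z": 0, "jaw": 10},
], grip_force=80)

```text
time_s: 16.28
tool_pos: [0.5717, 0.2919, 0.0344]
eef_rot: [[-0.691, -0.723, 0.001], [-0.723, 0.691, 0.0], [-0.001, -0.001, -1.0]]
ft_force: [-1.1, -0.3, 5.6]
grip_width: 0.0197
finger_force: 79.6
```

Emit:
move_arm([
  {"wx": 0, "wy": 0, "wz": 0, "x": 0, "y": 0, "z": -5, "jaw": 10},
  {"wx": 0, "wy": 0, "wz": 0, "x": 0, "y": 0, "z": -15, "jaw": 10},
  {"wx": 0, "wy": 0, "wz": 0, "x": 0, "y": 0, "z": -30, "jaw": 10},
  {"wx": 0, "wy": 0, "wz": 0, "x": 0, "y": 0, "z": -30, "jaw": 10},
  {"wx": 0, "wy": 0, "wz": 0, "x": 0, "y": 0, "z": -30, "jaw": 10},
])

```text
time_s: 16.7
tool_pos: [0.5705, 0.2916, 0.1441]
eef_rot: [[-0.691, -0.723, -0.001], [-0.723, 0.691, -0.0], [0.001, 0.001, -1.0]]
ft_force: [1.2, -0.4, -1.4]
grip_width: 0.0198
finger_force: 78.6
```

Emit:
move_arm([
  {"wx": 0, "wy": 0, "wz": 0, "x": 0, "y": 0, "z": -30, "jaw": 10},
  {"wx": 0, "wy": 0, "wz": 0.091, "x": 0, "y": 0, "z": -30, "jaw": 10},
  {"wx": 0, "wy": 0, "wz": 0.091, "x": 0, "y": 0, "z": -30, "jaw": 10},
  {"wx": 0, "wy": 0, "wz": 0.091, "x": 0, "y": 0, "z": -30, "jaw": 10},
  {"wx": 0, "wy": 0, "wz": 0, "x": 0, "y": 0, "z": -10, "jaw": 10},
])

```text
time_s: 17.12
tool_pos: [0.5721, 0.292, 0.2785]
eef_rot: [[-0.863, -0.506, 0.005], [-0.506, 0.863, 0.001], [-0.005, -0.002, -1.0]]
ft_force: [1.3, 0.5, -0.1]
grip_width: 0.0192
finger_force: 78.7
```

Emit:
move_arm([
  {"wx": 0, "wy": 0, "wz": 0, "x": 17.4, "y": -21, "z": 0, "jaw": 10},
  {"wx": 0, "wy": 0, "wz": 0, "x": 17.4, "y": -21, "z": 0, "jaw": 10},
  {"wx": 0, "wy": 0, "wz": 0, "x": 17.4, "y": -21, "z": 0, "jaw": 10},
  {"wx": 0, "wy": 0, "wz": 0, "x": 17.4, "y": -21, "z": 0, "jaw": 10},
  {"wx": 0, "wy": 0, "wz": 0, "x": 17.4, "y": -21, "z": 0, "jaw": 10},
])

```text
time_s: 17.53
tool_pos: [0.5491, 0.156, 0.2722]
eef_rot: [[-0.859, -0.512, -0.001], [-0.512, 0.859, -0.0], [0.001, 0.001, -1.0]]
ft_force: [0.8, -0.2, -1.8]
grip_width: 0.0194
finger_force: 78.7
```

Emit:
move_arm([
  {"wx": 0, "wy": 0, "wz": 0, "x": 17.4, "y": -21, "z": 0, "jaw": 10},
  {"wx": 0, "wy": 0, "wz": 0, "x": 17.4, "y": -21, "z": 0, "jaw": 10},
  {"wx": 0, "wy": 0, "wz": 0, "x": 17.4, "y": -21, "z": 0, "jaw": 10},
  {"wx": 0, "wy": 0, "wz": 0, "x": 17.4, "y": -21, "z": 0, "jaw": 10},
  {"wx": 0, "wy": 0, "wz": 0, "x": 17.4, "y": -21, "z": 0, "jaw": 10},
])

```text
time_s: 17.95
tool_pos: [0.5277, 0.0213, 0.2724]
eef_rot: [[-0.859, -0.512, -0.001], [-0.512, 0.859, 0.0], [0.001, 0.001, -1.0]]
ft_force: [-0.8, 0.5, -1.7]
grip_width: 0.0198
finger_force: 78.7
```

Emit:
move_arm([
  {"wx": 0, "wy": 0, "wz": 0, "x": 17.4, "y": -21, "z": 0, "jaw": 10},
  {"wx": 0, "wy": 0, "wz": 0, "x": 17.4, "y": -21, "z": 0, "jaw": 10},
  {"wx": 0, "wy": 0, "wz": 0, "x": 17.4, "y": -21, "z": 0, "jaw": 10},
  {"wx": 0, "wy": 0, "wz": 0, "x": 17.4, "y": -21, "z": 0, "jaw": 10},
  {"wx": 0, "wy": 0, "wz": 0, "x": 17.4, "y": -21, "z": 0, "jaw": 10},
])

```text
time_s: 18.37
tool_pos: [0.5064, -0.1134, 0.2724]
eef_rot: [[-0.859, -0.512, -0.001], [-0.512, 0.859, 0.0], [0.001, 0.001, -1.0]]
ft_force: [0.6, 0.5, -1.7]
grip_width: 0.0199
finger_force: 78.7
```

Emit:
move_arm([
  {"wx": 0, "wy": 0, "wz": 0, "x": 17.4, "y": -21, "z": 0, "jaw": 10},
  {"wx": 0, "wy": 0, "wz": 0, "x": 17.4, "y": -21, "z": 0, "jaw": 10},
  {"wx": 0, "wy": 0, "wz": 0, "x": 17.4, "y": -21, "z": 0, "jaw": 10},
  {"wx": 0, "wy": 0, "wz": 0, "x": 17.4, "y": -21, "z": 0, "jaw": 10},
  {"wx": 0, "wy": 0, "wz": 0, "x": 17.4, "y": -21, "z": 0, "jaw": 10},
])

```text
time_s: 18.78
tool_pos: [0.485, -0.2481, 0.2723]
eef_rot: [[-0.859, -0.512, -0.001], [-0.512, 0.859, 0.001], [0.0, 0.001, -1.0]]
ft_force: [0.2, -0.1, -1.9]
grip_width: 0.0198
finger_force: 78.7
```

Emit:
move_arm([
  {"wx": 0, "wy": 0, "wz": 0, "x": 0, "y": 0, "z": 0, "jaw": 10},
  {"wx": 0, "wy": 0, "wz": 0, "x": 0, "y": 0, "z": 0, "jaw": 10},
  {"wx": 0, "wy": 0, "wz": 0, "x": 0, "y": 0, "z": 0, "jaw": 10},
])

```text
time_s: 19.03
tool_pos: [0.4855, -0.2465, 0.2726]
eef_rot: [[-0.86, -0.51, -0.001], [-0.51, 0.86, 0.001], [0.0, 0.001, -1.0]]
ft_force: [0.8, 0.5, -0.9]
grip_width: 0.0198
finger_force: 78.8
```

Run:
```python
from h import *
o=ctrl.get_obs(); R=o["eef_rot"]; print(o["tool_pos"],np.degrees(np.arctan2(R[1,0],R[0,0])))
C=cam("wrist"); save(C,"w6"); P=cloud(C); q=(P.reshape(-1,3)-o["tool_pos"])@R*1000
q=q[np.isfinite(q).all(1)]; 
k=(q[:,2]>12)&(q[:,2]<45)&(q[:,0]>10)&(q[:,0]<70)&(q[:,1]>-90)&(q[:,1]<40); t=q[k]
for x in range(16,56,4):
    s=t[abs(t[:,0]-x)<2]
    if len(s)>4: print(x,len(s),"y",s[:,1].min().round(1),s[:,1].max().round(1),"z",np.percentile(s[:,2],[5,50,95]).round(1))
for y in range(-72,24,8):
    s=t[abs(t[:,1]-y)<4]
    if len(s)>4: print("y",y,"xmax",np.percentile(s[:,0],[95,99]).round(1),"zmed",np.median(s[:,2]).round(1))
```

```text
[ 0.48550053 -0.24651008  0.27263852] -149.31220569893398
16 113 y -17.0 16.7 z [20.6 21.5 22.6]
20 115 y -16.8 16.5 z [20.1 21.4 22.3]
24 115 y -16.7 16.4 z [20.5 21.5 22.5]
28 333 y -69.9 16.9 z [20.5 21.8 23.3]
32 1232 y -70.7 16.7 z [15.3 21.4 22.4]
36 1130 y -70.8 16.6 z [20.4 21.4 22.4]
40 1158 y -71.0 16.4 z [20.4 21.5 22.4]
44 1244 y -70.9 17.0 z [20.4 21.4 22.4]
48 1294 y -70.9 16.9 z [20.6 22.  31.3]
y -72 xmax [48.8 48.9] zmed 21.7
y -64 xmax [48.8 48.9] zmed 21.3
y -56 xmax [48.8 48.9] zmed 21.5
y -48 xmax [48.8 48.9] zmed 21.6
y -40 xmax [48.8 48.9] zmed 21.5
y -32 xmax [48.8 49. ] zmed 21.5
y -24 xmax [48.8 48.9] zmed 21.5
y -16 xmax [48.7 48.9] zmed 21.5
y -8 xmax [48.8 48.9] zmed 21.4
y 0 xmax [48.8 48.9] zmed 21.5
y 8 xmax [48.7 48.9] zmed 21.4
y 16 xmax [48.1 48.8] zmed 21.5
```

View pics/w6.png

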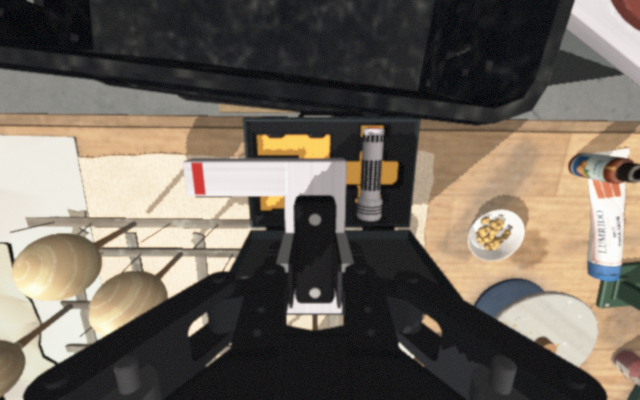

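The gauge is held level with its centre offset as planned, and the torch sits in the case at (371,175) with its lens toward the hinge.

Emit:
move_arm([
  {"wx": 0, "wy": 0, "wz": 0, "x": -0.8, "y": -1.5, "z": 30, "jaw": 10},
  {"wx": 0, "wy": 0, "wz": 0, "x": 0, "y": 0, "z": 30, "jaw": 10},
  {"wx": 0, "wy": 0, "wz": 0, "x": 0, "y": 0, "z": 30, "jaw": 10},
  {"wx": 0, "wy": 0, "wz": 0, "x": 0, "y": 0, "z": 30, "jaw": 10},
  {"wx": 0, "wy": 0, "wz": 0, "x": 0, "y": 0, "z": 30, "jaw": 10},
])

```text
time_s: 19.5
tool_pos: [0.4874, -0.2465, 0.122]
eef_rot: [[-0.859, -0.512, 0.0], [-0.512, 0.859, -0.0], [-0.0, -0.0, -1.0]]
ft_force: [0.6, 0.1, -1.4]
grip_width: 0.0196
finger_force: 78.8
```

Emit:
move_arm([
  {"wx": 0, "wy": 0, "wz": 0, "x": 0, "y": 0, "z": 18, "jaw": 10},
  {"wx": 0, "wy": 0, "wz": 0, "x": 0, "y": 0, "z": 10, "jaw": 10},
  {"wx": 0, "wy": 0, "wz": 0, "x": 0, "y": 0, "z": 5, "jaw": 10},
  {"wx": 0, "wy": 0, "wz": 0, "x": 0, "y": 0, "z": 0, "jaw": 10},
  {"wx": 0, "wy": 0, "wz": 0, "x": 0, "y": 0, "z": 0, "jaw": 10},
])

```text
time_s: 19.92
tool_pos: [0.4878, -0.248, 0.0916]
eef_rot: [[-0.86, -0.51, 0.001], [-0.51, 0.86, -0.001], [-0.0, -0.002, -1.0]]
ft_force: [0.6, 0.0, -1.1]
grip_width: 0.0197
finger_force: 78.8
```

Run:
```python
from h import *
o=ctrl.get_obs(); R=o["eef_rot"]; print(o["tool_pos"],o["ft_force"].round(1))
C=cam("wrist"); save(C,"w7"); im=C["im"]; np.savez("w7.npz",P=cloud(C),**C)
hsv=cv2.cvtColor(im,cv2.COLOR_RGB2HSV); y=(hsv[...,0]>10)&(hsv[...,0]<32)&(hsv[...,1]>150)&(hsv[...,2]>90)
v,u=np.nonzero(y); p=np.array([(plane(C,a,b,.030)-o["tool_pos"])@R*1000 for a,b in zip(u,v)])
k=(p[:,0]>-10)&(p[:,0]<75)&(p[:,1]>-95)&(p[:,1]<25); p=p[k]; print(len(p))
for Y in range(-90,25,6):
    s=p[abs(p[:,1]-Y)<3]; 
    if len(s)>3: print(Y,len(s),"x",s[:,0].min().round(1),s[:,0].max().round(1))
```

```text
[ 0.48780181 -0.24801784  0.09159821] [ 0.6  0.  -1.1]
1168
-72 58 x 45.4 51.4
-66 91 x 45.4 52.1
-60 73 x 45.4 51.4
-54 44 x 45.4 48.1
-48 43 x 45.4 48.1
-42 49 x 45.4 49.4
-36 91 x 45.4 52.1
-30 99 x 45.4 52.1
-24 99 x 45.4 52.1
-18 99 x 45.4 52.1
-12 99 x 45.4 52.1
-6 77 x 45.4 52.1
0 45 x 45.4 48.1
6 45 x 45.4 48.1
12 44 x 45.4 49.4
18 90 x 44.7 52.1
24 22 x 43.4 51.4
```

Run:
```python
from h import *
o=ctrl.get_obs(); R=o["eef_rot"]; C=dict(np.load("w7.npz")); print(o["tool_pos"])
hsv=cv2.cvtColor(C["im"],cv2.COLOR_RGB2HSV); y=(hsv[...,0]>10)&(hsv[...,0]<32)&(hsv[...,1]>150)&(hsv[...,2]>90)
v,u=np.nonzero(y)
for h in(.030,.042):
    p=np.array([(plane(C,a,b,h)-o["tool_pos"])@R*1000 for a,b in zip(u,v)])
    for x in (47,49,51):
        s=np.sort(p[(abs(p[:,0]-x)<.8)&(p[:,1]>-95)&(p[:,1]<30),1]); print(h,x,s[[0,-1]].round(1) if len(s) else "", "gaps",[(s[i].round(1),s[i+1].round(1)) for i in np.nonzero(np.diff(s)>2)[0]] if len(s) else "")
```

```text
[ 0.48800018 -0.24830237  0.09196388]
0.03 47 [-72.1  22. ] gaps []
0.03 49 [-72.6  22.6] gaps [(np.float64(-57.8), np.float64(-40.4)), (np.float64(-3.5), np.float64(14.6))]
0.03 51 [-72.4  22.6] gaps [(np.float64(-59.7), np.float64(-37.6)), (np.float64(-5.5), np.float64(16.6))]
0.042 47 [-67.6  20.7] gaps []
0.042 49 [-68.   21.2] gaps []
0.042 51 [-67.9  21.2] gaps [(np.float64(-54.7), np.float64(-36.5)), (np.float64(-3.9), np.float64(14.3))]
```

```bash
python3 -c "
import cv2; im=cv2.imread('pics/w7.png'); cv2.imwrite('pics/w7c.png',cv2.resize(im[60:330,120:500],None,fx=2,fy=2))"
```

```text
(no output)
```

View pics/w7c.png

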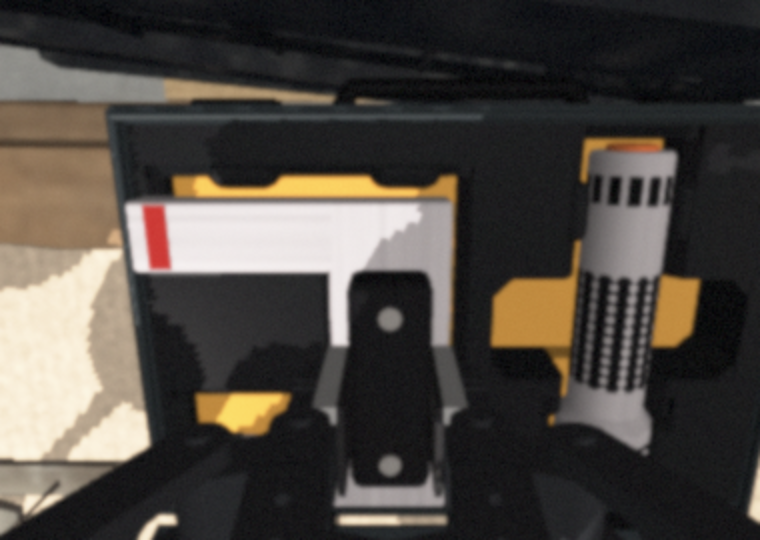

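The slot centre is about 1.7 mm to +y and 0.5 mm to +x of the plate in tool axes. I'll correct for that and press.

Emit:
move_arm([
  {"wx": 0, "wy": 0, "wz": 0, "x": 0.5, "y": 1.7, "z": 5, "jaw": 10},
  {"wx": 0, "wy": 0, "wz": 0, "x": 0, "y": 0, "z": 4, "jaw": 10},
  {"wx": 0, "wy": 0, "wz": 0, "x": 0, "y": 0, "z": 3, "jaw": 10},
  {"wx": 0, "wy": 0, "wz": 0, "x": 0, "y": 0, "z": 2, "jaw": 10},
  {"wx": 0, "wy": 0, "wz": 0, "x": 0, "y": 0, "z": 0, "jaw": 10},
])

```text
time_s: 20.38
tool_pos: [0.4856, -0.2465, 0.0757]
eef_rot: [[-0.861, -0.509, -0.001], [-0.509, 0.861, 0.001], [0.0, 0.001, -1.0]]
ft_force: [-0.3, 1.1, -2.1]
grip_width: 0.0196
finger_force: 78.8
```

Emit:
move_arm([
  {"wx": 0, "wy": 0, "wz": 0, "x": 0, "y": 0, "z": 2, "jaw": 10},
  {"wx": 0, "wy": 0, "wz": 0, "x": 0, "y": 0, "z": 2, "jaw": 10},
  {"wx": 0, "wy": 0, "wz": 0, "x": 0, "y": 0, "z": 1, "jaw": 10},
  {"wx": 0, "wy": 0, "wz": 0, "x": 0, "y": 0, "z": 0, "jaw": 10},
])

```text
time_s: 20.72
tool_pos: [0.486, -0.2467, 0.0713]
eef_rot: [[-0.86, -0.51, 0.0], [-0.51, 0.86, -0.0], [-0.0, -0.0, -1.0]]
ft_force: [0.7, 0.1, -2.4]
grip_width: 0.0195
finger_force: 78.9
```

Emit:
move_arm([
  {"wx": 0, "wy": 0, "wz": 0, "x": 0, "y": 0, "z": 2, "jaw": 10},
  {"wx": 0, "wy": 0, "wz": 0, "x": 0, "y": 0, "z": 1.5, "jaw": 10},
  {"wx": 0, "wy": 0, "wz": 0, "x": 0, "y": 0, "z": 0, "jaw": 10},
])

```text
time_s: 20.97
tool_pos: [0.486, -0.2468, 0.0676]
eef_rot: [[-0.86, -0.51, 0.0], [-0.51, 0.86, -0.0], [-0.0, -0.0, -1.0]]
ft_force: [2.3, -0.1, -2.2]
grip_width: 0.0195
finger_force: 78.8
```

Emit:
move_arm([
  {"wx": 0, "wy": 0, "wz": 0, "x": 0, "y": 0, "z": 2, "jaw": 10},
  {"wx": 0, "wy": 0, "wz": 0, "x": 0, "y": 0, "z": 1, "jaw": 10},
  {"wx": 0, "wy": 0, "wz": 0, "x": 0, "y": 0, "z": 0, "jaw": 10},
])

```text
time_s: 21.22
tool_pos: [0.4858, -0.2466, 0.0645]
eef_rot: [[-0.86, -0.509, 0.0], [-0.509, 0.86, 0.0], [-0.0, 0.0, -1.0]]
ft_force: [1.4, 0.2, -2.8]
grip_width: 0.0196
finger_force: 78.8
```

Emit:
move_arm([
  {"wx": 0, "wy": 0, "wz": 0, "x": 0, "y": 0, "z": 1, "jaw": 10},
  {"wx": 0, "wy": 0, "wz": 0, "x": 0, "y": 0, "z": 0, "jaw": 10},
])

```text
time_s: 21.38
tool_pos: [0.4859, -0.2466, 0.0643]
eef_rot: [[-0.86, -0.51, -0.0], [-0.51, 0.86, -0.0], [0.0, -0.0, -1.0]]
ft_force: [-0.4, 2.2, 4.9]
grip_width: 0.0197
finger_force: 79.6
```

Emit:
move_arm([
  {"wx": 0, "wy": 0, "wz": 0, "x": 0, "y": 0, "z": 1, "jaw": 10},
  {"wx": 0, "wy": 0, "wz": 0, "x": 0, "y": 0, "z": 0.8, "jaw": 10},
  {"wx": 0, "wy": 0, "wz": 0, "x": 0, "y": 0, "z": 0, "jaw": 10},
])

```text
time_s: 21.63
tool_pos: [0.4859, -0.2467, 0.0643]
eef_rot: [[-0.86, -0.51, 0.0], [-0.51, 0.86, -0.001], [0.0, -0.001, -1.0]]
ft_force: [-7.5, 6.3, 21.1]
grip_width: 0.0197
finger_force: 81.6
```

Emit:
move_arm([
  {"wx": 0, "wy": 0, "wz": 0, "x": 0, "y": 0, "z": 0.8, "jaw": 10},
  {"wx": 0, "wy": 0, "wz": 0, "x": 0, "y": 0, "z": 0, "jaw": 10},
])

```text
time_s: 21.8
tool_pos: [0.486, -0.2467, 0.0643]
eef_rot: [[-0.86, -0.51, 0.0], [-0.51, 0.86, -0.001], [0.0, -0.001, -1.0]]
ft_force: [-10.6, 8.2, 28.1]
grip_width: 0.0197
finger_force: 82.5
```

Emit:
move_arm([
  {"wx": 0, "wy": 0, "wz": 0, "x": 0, "y": 0, "z": -2, "jaw": 10},
  {"wx": 0, "wy": 0, "wz": 0, "x": 0, "y": 0, "z": 0, "jaw": 38},
  {"wx": 0, "wy": 0, "wz": 0, "x": 0, "y": 0, "z": 0, "jaw": 38},
  {"wx": 0, "wy": 0, "wz": 0, "x": 0, "y": 0, "z": 0, "jaw": 38},
  {"wx": 0, "wy": 0, "wz": 0, "x": 0, "y": 0, "z": -5, "jaw": 38},
])

```text
time_s: 22.22
tool_pos: [0.4852, -0.2462, 0.067]
eef_rot: [[-0.861, -0.509, -0.002], [-0.509, 0.86, 0.001], [0.001, 0.002, -1.0]]
ft_force: [-0.0, -0.4, -0.7]
grip_width: 0.0381
finger_force: 0.0
```

Emit:
move_arm([
  {"wx": 0, "wy": 0, "wz": 0, "x": 0, "y": 0, "z": -20, "jaw": 38},
  {"wx": 0, "wy": 0, "wz": 0, "x": 0, "y": 0, "z": -30, "jaw": 38},
  {"wx": 0, "wy": 0, "wz": 0, "x": 0, "y": 0, "z": -30, "jaw": 38},
  {"wx": 0, "wy": 0, "wz": 0, "x": 0, "y": 0, "z": -30, "jaw": 38},
  {"wx": 0, "wy": 0, "wz": 0, "x": 0, "y": 0, "z": -30, "jaw": 38},
])

```text
time_s: 22.63
tool_pos: [0.4856, -0.2465, 0.2098]
eef_rot: [[-0.86, -0.509, -0.0], [-0.509, 0.86, -0.0], [0.0, -0.0, -1.0]]
ft_force: [0.8, -0.1, 0.3]
grip_width: 0.0378
finger_force: 0.0
```

Emit:
move_arm([
  {"wx": 0, "wy": 0, "wz": 0, "x": 0, "y": 0, "z": -35, "jaw": 38},
  {"wx": 0, "wy": 0, "wz": 0, "x": -25, "y": 8, "z": -20, "jaw": 38},
  {"wx": 0, "wy": 0, "wz": 0, "x": -25, "y": 8, "z": 0, "jaw": 38},
  {"wx": 0, "wy": 0, "wz": 0, "x": 0, "y": 0, "z": 0, "jaw": 38},
  {"wx": 0, "wy": 0, "wz": 0, "x": 0, "y": 0, "z": 0, "jaw": 38},
])

```text
time_s: 23.05
tool_pos: [0.5213, -0.2067, 0.2635]
eef_rot: [[-0.86, -0.511, 0.0], [-0.511, 0.86, -0.0], [0.0, -0.0, -1.0]]
ft_force: [-0.7, 0.2, -0.6]
grip_width: 0.038
finger_force: 0.0
```

Run:
```python
from h import *
o=ctrl.get_obs(); print(o["tool_pos"],o["ft_force"].round(1),o["qpos"].round(2))
C=cam("wrist"); P=cloud(C)*1000; im=C["im"]
cv2.imwrite("pics/w8.png",im[:,:,::-1])
a=np.radians(30.7);A=np.array([[np.cos(a),np.sin(a)],[-np.sin(a),np.cos(a)]])
q=P.reshape(-1,3); q=q[np.isfinite(q).all(1)]; L=np.c_[q[:,:2]@A.T-[291.5,-439.8],q[:,2]]
def at(x,y,r=4): s=L[(abs(L[:,0]-x)<r)&(abs(L[:,1]-y)<r)]; return np.median(s[:,2]).round(1) if len(s) else None
print("arm- ",at(-38,-80),at(-38,-60),at(-38,-40),at(-38,-10),"arm+",at(38,-80),at(38,-60),at(38,-10),"grip",at(-20,-21.5),at(0,-21.5),at(20,-21.5),"foam",at(0,10),at(-55,10),at(0,-75),at(58,10))
print("torch",at(-50,53),at(-30,53),at(0,53),at(40,53),at(55,53))
ld=L[(L[:,2]>60)&(abs(L[:,1])<115)&(L[:,0]>60)&(L[:,0]<115)]
for z in range(70,200,20):
    s=ld[abs(ld[:,2]-z)<10]
    if len(s)>20: print("lid z",z,"x",np.percentile(s[:,0],[1,50,99]).round(1),"y",np.percentile(s[:,1],[1,99]).round(0))
print("lid zmax",ld[:,2].max())
T=cam("top"); Q=cloud(T).reshape(-1,3)*1000; Q=Q[np.isfinite(Q).all(1)]; M=np.c_[Q[:,:2]@A.T-[291.5,-439.8],Q[:,2]]
ld=M[(M[:,2]>60)&(M[:,2]<205)&(abs(M[:,1])<112)&(M[:,0]>60)&(M[:,0]<115)]; s=ld[ld[:,2]>180]; print("top lid x",np.percentile(s[:,0],[1,50,99]),"z",np.percentile(s[:,2],[1,50,99]))
be=M[(M[:,2]>60)&(M[:,0]>100)&(M[:,0]<190)&(abs(M[:,1])<130)]; print("behind: ",np.percentile(be,[1,50,99],axis=0).round(0))
```

```text
[ 0.52125896 -0.2067049   0.26348621] [-0.7  0.2 -0.6] [-0.61 -0.01  0.01  1.59 -0.   -1.15]
arm-  43.0 42.8 42.9 42.8 arm+ 43.2 334.9 334.5 grip 59.2 58.9 59.9 foam 42.7 42.8 43.1 43.3
torch 50.8 50.6 51.0 335.7 54.2
lid z 70 x [74.5 87.1 88. ] y [-105.  106.]
lid z 90 x [75.2 88.  89. ] y [-105.  106.]
lid z 110 x [76.2 88.9 89.7] y [-105.  107.]
lid z 130 x [77.  89.7 90.7] y [-105.  107.]
lid z 150 x [77.8 90.5 91.5] y [-105.  107.]
lid z 170 x [78.2 90.7 91.8] y [-107.  107.]
lid z 190 x [73.5 85.8 96.5] y [-106.  107.]
lid zmax 327.5260822790347
top lid x [76.84222391 89.80232663 98.71049079] z [185.19539097 190.1649863  195.73855149]
behind:  [[100. -29. 543.]
 [106.  -5. 705.]
 [117.  21. 739.]]
```

View pics/w8.png

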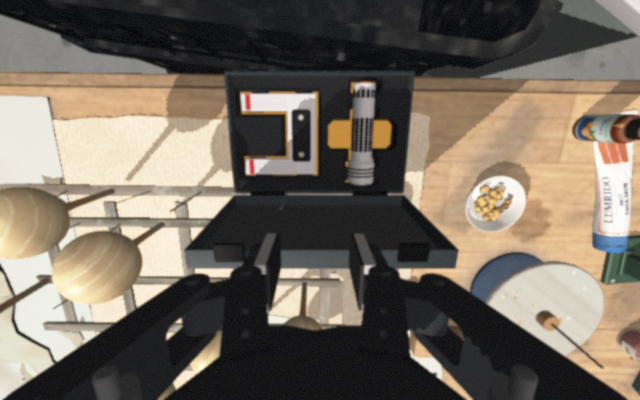

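The gauge is flush (42.8-43.2 mm against foam at 42.7) and the torch is home. The lid stands behind with its outer face at case x about 90-99. I'll go behind it with closed fingers.

Emit:
move_arm([
  {"wx": 0, "wy": 0, "wz": 0, "x": -24, "y": 1, "z": 0, "jaw": 0},
  {"wx": 0, "wy": 0, "wz": 0, "x": -24, "y": 1, "z": 0, "jaw": 0},
  {"wx": 0, "wy": 0, "wz": 0, "x": -24, "y": 2, "z": 0, "jaw": 0},
  {"wx": 0, "wy": 0, "wz": 0, "x": 0, "y": 0, "z": 0, "jaw": 0},
  {"wx": 0, "wy": 0, "wz": 0, "x": 0, "y": 0, "z": 20, "jaw": 0},
])

```text
time_s: 23.57
tool_pos: [0.5819, -0.1679, 0.2459]
eef_rot: [[-0.86, -0.51, 0.004], [-0.51, 0.86, -0.002], [-0.002, -0.004, -1.0]]
ft_force: [0.8, 0.4, 1.0]
grip_width: 0.0
finger_force: 0.0
```

Emit:
move_arm([
  {"wx": 0, "wy": 0, "wz": 0, "x": 0, "y": 0, "z": 22, "jaw": 0},
  {"wx": 0, "wy": 0, "wz": 0, "x": 0, "y": 0, "z": 20, "jaw": 0},
  {"wx": 0, "wy": 0, "wz": 0, "x": 0, "y": 0, "z": 14, "jaw": 0},
  {"wx": 0, "wy": 0, "wz": 0, "x": 0, "y": 0, "z": 6, "jaw": 0},
  {"wx": 0, "wy": 0, "wz": 0, "x": 0, "y": 0, "z": 0, "jaw": 0},
])

```text
time_s: 23.98
tool_pos: [0.5792, -0.1675, 0.1793]
eef_rot: [[-0.861, -0.509, -0.003], [-0.509, 0.861, 0.001], [0.002, 0.003, -1.0]]
ft_force: [-0.7, -0.7, -0.3]
grip_width: 0.0001
finger_force: 0.0
```

Emit:
move_arm([
  {"wx": 0, "wy": 0, "wz": 0, "x": 5, "y": 0, "z": 0, "jaw": 0},
  {"wx": 0, "wy": 0, "wz": 0, "x": 5, "y": 0, "z": 0, "jaw": 0},
  {"wx": 0, "wy": 0, "wz": 0, "x": 5, "y": 0, "z": 0, "jaw": 0},
  {"wx": 0, "wy": 0, "wz": 0, "x": 5, "y": 0, "z": 0, "jaw": 0},
])

```text
time_s: 24.32
tool_pos: [0.5634, -0.1781, 0.1823]
eef_rot: [[-0.861, -0.509, 0.002], [-0.509, 0.861, -0.001], [-0.001, -0.002, -1.0]]
ft_force: [1.0, 0.0, 1.9]
grip_width: -0.0002
finger_force: 0.4
```

Emit:
move_arm([
  {"wx": 0, "wy": 0, "wz": 0, "x": 8, "y": 0, "z": 0, "jaw": 0},
  {"wx": 0, "wy": 0, "wz": 0, "x": 8, "y": 0, "z": 0, "jaw": 0},
  {"wx": 0, "wy": 0, "wz": 0, "x": 8, "y": 0, "z": 0, "jaw": 0},
])

```text
time_s: 24.57
tool_pos: [0.5421, -0.1902, 0.1815]
eef_rot: [[-0.861, -0.509, 0.0], [-0.509, 0.861, -0.0], [-0.0, -0.001, -1.0]]
ft_force: [0.1, -1.0, 0.4]
grip_width: -0.0003
finger_force: 0.4
```

Emit:
move_arm([
  {"wx": 0, "wy": 0, "wz": 0, "x": 8, "y": 0, "z": 0, "jaw": 0},
  {"wx": 0, "wy": 0, "wz": 0, "x": 8, "y": 0, "z": 0, "jaw": 0},
  {"wx": 0, "wy": 0, "wz": 0, "x": 8, "y": 0, "z": 1, "jaw": 0},
  {"wx": 0, "wy": 0, "wz": 0, "x": 8, "y": 0, "z": 3, "jaw": 0},
])

```text
time_s: 24.9
tool_pos: [0.5146, -0.2065, 0.1774]
eef_rot: [[-0.861, -0.509, 0.0], [-0.509, 0.861, -0.0], [-0.0, -0.001, -1.0]]
ft_force: [0.8, -0.0, -0.0]
grip_width: -0.0002
finger_force: 0.3
```

Emit:
move_arm([
  {"wx": 0, "wy": 0, "wz": 0, "x": 8, "y": 0, "z": 3, "jaw": 0},
  {"wx": 0, "wy": 0, "wz": 0, "x": 8, "y": 0, "z": 3, "jaw": 0},
  {"wx": 0, "wy": 0, "wz": 0, "x": 8, "y": 0, "z": 4, "jaw": 0},
  {"wx": 0, "wy": 0, "wz": 0, "x": 8, "y": 0, "z": 4, "jaw": 0},
])

```text
time_s: 25.23
tool_pos: [0.4869, -0.2226, 0.1626]
eef_rot: [[-0.86, -0.51, -0.0], [-0.51, 0.86, 0.0], [0.0, 0.0, -1.0]]
ft_force: [0.1, 0.3, 0.8]
grip_width: -0.0002
finger_force: 0.1
```

Run:
```python
from h import *
a=np.radians(30.7);A=np.array([[np.cos(a),np.sin(a)],[-np.sin(a),np.cos(a)]])
o=ctrl.get_obs(); print("tcp case",A@(o["tool_pos"][:2]*1000)-[291.5,-439.8],o["tool_pos"][2])
for n in("top","wrist"):
    T=cam(n); Q=cloud(T).reshape(-1,3)*1000; Q=Q[np.isfinite(Q).all(1)]; M=np.c_[Q[:,:2]@A.T-[291.5,-439.8],Q[:,2]]
    s=M[(abs(abs(M[:,1])-80)<20)&(M[:,0]>-90)&(M[:,0]<110)&(M[:,2]>44)&(M[:,2]<210)]
    print(n,[(x,np.percentile(s[abs(s[:,0]-x)<4,2],95).round()) for x in range(-70,110,12) if (abs(s[:,0]-x)<4).sum()>5])
```

```text
tcp case [13.51822719 -0.22415557] 0.16263410352052843
top [(-70, np.float64(112.0)), (-58, np.float64(47.0)), (-46, np.float64(51.0)), (-22, np.float64(162.0)), (-10, np.float64(165.0)), (2, np.float64(156.0)), (14, np.float64(144.0)), (26, np.float64(130.0)), (38, np.float64(118.0)), (50, np.float64(105.0)), (62, np.float64(92.0)), (74, np.float64(80.0)), (86, np.float64(67.0))]
wrist [(-70, np.float64(138.0)), (-58, np.float64(49.0)), (-46, np.float64(49.0)), (-34, np.float64(153.0)), (-22, np.float64(161.0)), (-10, np.float64(159.0)), (2, np.float64(148.0)), (14, np.float64(136.0)), (26, np.float64(124.0)), (38, np.float64(112.0)), (50, np.float64(100.0)), (62, np.float64(88.0)), (74, np.float64(75.0)), (86, np.float64(64.0))]
```

The lid is at about 0.8 rad and falling. I'll lift clear and let it sink.

Emit:
move_arm([
  {"wx": 0, "wy": 0, "wz": 0, "x": -5, "y": 0, "z": -20, "jaw": 0},
  {"wx": 0, "wy": 0, "wz": 0, "x": 0, "y": 0, "z": -20, "jaw": 0},
  {"wx": 0, "wy": 0, "wz": 0, "x": 0, "y": 0, "z": -20, "jaw": 0},
  {"wx": 0, "wy": 0, "wz": 0, "x": 0, "y": 0, "z": 0, "jaw": 0},
  {"wx": 0, "wy": 0, "wz": 0, "x": 0, "y": 0, "z": 0, "jaw": 0},
])

```text
time_s: 25.75
tool_pos: [0.4927, -0.2201, 0.2244]
eef_rot: [[-0.86, -0.51, 0.002], [-0.51, 0.86, -0.001], [-0.001, -0.002, -1.0]]
ft_force: [0.4, 0.1, -0.4]
grip_width: -0.0002
finger_force: 0.0
```

Emit:
move_arm([
  {"wx": 0, "wy": 0, "wz": 0, "x": 0, "y": 0, "z": 0, "jaw": 0},
  {"wx": 0, "wy": 0, "wz": 0, "x": 0, "y": 0, "z": 0, "jaw": 0},
  {"wx": 0, "wy": 0, "wz": 0, "x": 0, "y": 0, "z": 0, "jaw": 0},
  {"wx": 0, "wy": 0, "wz": 0, "x": 0, "y": 0, "z": 0, "jaw": 0},
  {"wx": 0, "wy": 0, "wz": 0, "x": 0, "y": 0, "z": 0, "jaw": 0},
])

```text
time_s: 26.17
tool_pos: [0.4918, -0.2196, 0.2227]
eef_rot: [[-0.86, -0.509, -0.001], [-0.509, 0.86, 0.0], [0.0, 0.001, -1.0]]
ft_force: [-0.6, -0.6, 0.5]
grip_width: 0.0001
finger_force: 0.0
```

Emit:
move_arm([
  {"wx": 0, "wy": 0, "wz": 0, "x": 0, "y": 0, "z": 0, "jaw": 0},
  {"wx": 0, "wy": 0, "wz": 0, "x": 0, "y": 0, "z": 0, "jaw": 0},
  {"wx": 0, "wy": 0, "wz": 0, "x": 0, "y": 0, "z": 0, "jaw": 0},
  {"wx": 0, "wy": 0, "wz": 0, "x": 0, "y": 0, "z": 0, "jaw": 0},
  {"wx": 0, "wy": 0, "wz": 0, "x": 0, "y": 0, "z": 0, "jaw": 0},
])

```text
time_s: 26.58
tool_pos: [0.492, -0.2198, 0.2232]
eef_rot: [[-0.86, -0.51, 0.0], [-0.51, 0.86, -0.0], [-0.0, -0.0, -1.0]]
ft_force: [0.0, -0.9, -0.5]
grip_width: 0.0003
finger_force: 0.0
```

Emit:
move_arm([
  {"wx": 0, "wy": 0, "wz": 0, "x": 0, "y": 0, "z": 0, "jaw": 0},
  {"wx": 0, "wy": 0, "wz": 0, "x": 0, "y": 0, "z": 0, "jaw": 0},
  {"wx": 0, "wy": 0, "wz": 0, "x": 0, "y": 0, "z": 0, "jaw": 0},
  {"wx": 0, "wy": 0, "wz": 0, "x": 0, "y": 0, "z": 0, "jaw": 0},
  {"wx": 0, "wy": 0, "wz": 0, "x": 0, "y": 0, "z": 0, "jaw": 0},
])

```text
time_s: 27.0
tool_pos: [0.492, -0.2198, 0.2232]
eef_rot: [[-0.86, -0.509, 0.0], [-0.509, 0.86, -0.0], [0.0, -0.0, -1.0]]
ft_force: [0.5, -0.4, -0.2]
grip_width: -0.0003
finger_force: 0.0
```

```bash
cat > lid.py <<'E'
from h import *
a=np.radians(30.7);A=np.array([[np.cos(a),np.sin(a)],[-np.sin(a),np.cos(a)]])
o=ctrl.get_obs(); print("tcp case",A@(o["tool_pos"][:2]*1000)-[291.5,-439.8],o["tool_pos"][2],o["time_s"])
for n in("top","wrist"):
    T=cam(n); Q=cloud(T).reshape(-1,3)*1000; Q=Q[np.isfinite(Q).all(1)]; M=np.c_[Q[:,:2]@A.T-[291.5,-439.8],Q[:,2]]
    s=M[(abs(abs(M[:,1])-80)<20)&(M[:,0]>-90)&(M[:,0]<110)&(M[:,2]>35)&(M[:,2]<210)]
    print(n,[(x,float(np.percentile(s[abs(s[:,0]-x)<4,2],50).round(1))) for x in range(-64,90,12) if (abs(s[:,0]-x)<4).sum()>5])
E
python3 lid.py
```

```text
tcp case [19.34862409 -0.3495866 ] 0.22318596538750407 27.0
top [(-64, 65.4), (-52, 65.7), (-40, 65.8), (-28, 66.0), (-16, 65.3), (-4, 65.5), (8, 66.0), (20, 65.1), (32, 65.6), (44, 66.2), (56, 65.7), (68, 65.3), (80, 48.5)]
wrist [(-64, 65.9), (-52, 66.0), (-40, 66.1), (-28, 66.1), (-16, 66.1), (-4, 66.1), (8, 66.0), (20, 66.1), (32, 66.1), (44, 66.1), (56, 66.1), (68, 66.0)]
```

It looks shut: flat at 65-66 mm throughout. One gentle press to make sure.

Emit:
move_arm([
  {"wx": 0, "wy": 0, "wz": 0, "x": 24, "y": 0, "z": 25, "jaw": 0},
  {"wx": 0, "wy": 0, "wz": 0, "x": 0, "y": 0, "z": 30, "jaw": 0},
  {"wx": 0, "wy": 0, "wz": 0, "x": 0, "y": 0, "z": 30, "jaw": 0},
  {"wx": 0, "wy": 0, "wz": 0, "x": 0, "y": 0, "z": 25, "jaw": 0},
  {"wx": 0, "wy": 0, "wz": 0, "x": 0, "y": 0, "z": 15, "jaw": 0},
])

```text
time_s: 27.52
tool_pos: [0.4701, -0.2311, 0.0951]
eef_rot: [[-0.861, -0.509, -0.002], [-0.509, 0.861, 0.002], [0.001, 0.003, -1.0]]
ft_force: [0.2, 0.4, 0.5]
grip_width: 0.0002
finger_force: 0.0
```

Emit:
move_arm([
  {"wx": 0, "wy": 0, "wz": 0, "x": 0, "y": 0, "z": 8, "jaw": 0},
  {"wx": 0, "wy": 0, "wz": 0, "x": 0, "y": 0, "z": 4, "jaw": 0},
  {"wx": 0, "wy": 0, "wz": 0, "x": 0, "y": 0, "z": 2, "jaw": 0},
  {"wx": 0, "wy": 0, "wz": 0, "x": 0, "y": 0, "z": 0, "jaw": 0},
])

```text
time_s: 27.85
tool_pos: [0.4718, -0.2323, 0.085]
eef_rot: [[-0.86, -0.51, 0.001], [-0.51, 0.86, -0.001], [-0.0, -0.001, -1.0]]
ft_force: [-0.3, 1.1, 0.6]
grip_width: -0.0001
finger_force: 0.0
```

Emit:
move_arm([
  {"wx": 0, "wy": 0, "wz": 0, "x": 0, "y": 0, "z": 1.5, "jaw": 0},
  {"wx": 0, "wy": 0, "wz": 0, "x": 0, "y": 0, "z": 0, "jaw": 0},
])

```text
time_s: 28.02
tool_pos: [0.4718, -0.2324, 0.0835]
eef_rot: [[-0.86, -0.509, 0.001], [-0.509, 0.86, -0.001], [-0.0, -0.001, -1.0]]
ft_force: [-0.3, 0.3, 0.3]
grip_width: -0.0
finger_force: 0.0
```

Emit:
move_arm([
  {"wx": 0, "wy": 0, "wz": 0, "x": 0, "y": 0, "z": 1.5, "jaw": 0},
  {"wx": 0, "wy": 0, "wz": 0, "x": 0, "y": 0, "z": 1, "jaw": 0},
  {"wx": 0, "wy": 0, "wz": 0, "x": 0, "y": 0, "z": 0, "jaw": 0},
])

```text
time_s: 28.27
tool_pos: [0.4719, -0.2325, 0.082]
eef_rot: [[-0.86, -0.51, 0.001], [-0.51, 0.86, -0.001], [-0.0, -0.002, -1.0]]
ft_force: [-3.7, 1.6, 10.8]
grip_width: 0.0001
finger_force: 5.7
```

Emit:
move_arm([
  {"wx": 0, "wy": 0, "wz": 0, "x": 0, "y": 0, "z": 1, "jaw": 0},
  {"wx": 0, "wy": 0, "wz": 0, "x": 0, "y": 0, "z": 0, "jaw": 0},
])

```text
time_s: 28.43
tool_pos: [0.472, -0.2325, 0.0819]
eef_rot: [[-0.86, -0.51, 0.001], [-0.51, 0.86, -0.002], [-0.0, -0.002, -1.0]]
ft_force: [-6.5, 4.4, 19.5]
grip_width: -0.0001
finger_force: 9.8
```

Emit:
move_arm([
  {"wx": 0, "wy": 0, "wz": 0, "x": 0, "y": 0, "z": -10, "jaw": 0},
  {"wx": 0, "wy": 0, "wz": 0, "x": 0, "y": 0, "z": -30, "jaw": 0},
  {"wx": 0, "wy": 0, "wz": 0, "x": 0, "y": 0, "z": -35, "jaw": 0},
  {"wx": 0, "wy": 0, "wz": 0, "x": 0, "y": 0, "z": -35, "jaw": 0},
  {"wx": 0, "wy": 0, "wz": 0, "x": 0, "y": 0, "z": -35, "jaw": 0},
])

```text
time_s: 28.85
tool_pos: [0.4712, -0.2318, 0.2262]
eef_rot: [[-0.86, -0.51, 0.0], [-0.51, 0.86, -0.0], [-0.0, -0.0, -1.0]]
ft_force: [1.0, 0.5, -0.3]
grip_width: 0.0001
finger_force: 0.0
```

Emit:
move_arm([
  {"wx": 0, "wy": 0, "wz": 0, "x": 0, "y": 0, "z": 0, "jaw": 0},
  {"wx": 0, "wy": 0, "wz": 0, "x": 0, "y": 0, "z": 0, "jaw": 0},
  {"wx": 0, "wy": 0, "wz": 0, "x": 0, "y": 0, "z": 0, "jaw": 0},
])

```text
time_s: 29.1
tool_pos: [0.4714, -0.232, 0.2241]
eef_rot: [[-0.86, -0.509, 0.0], [-0.509, 0.86, -0.0], [-0.0, -0.0, -1.0]]
ft_force: [-0.3, -0.0, -0.0]
grip_width: 0.0001
finger_force: 0.0
```

```bash
python3 lid.py
```

```text
tcp case [-4.62507173 -0.37551898] 0.22405991460803998 29.1
top [(-64, 65.9), (-52, 64.9), (-40, 65.0), (-28, 65.3), (-16, 65.5), (-4, 65.0), (8, 65.8), (20, 65.6), (32, 65.8), (44, 65.8), (56, 65.3), (68, 65.5), (80, 48.0)]
wrist [(-64, 65.9), (-52, 66.1), (-40, 66.1), (-28, 66.2), (-16, 66.1), (-4, 66.1), (8, 66.2), (20, 66.1), (32, 66.2), (44, 66.2), (56, 66.1), (68, 66.0)]
```

The lid stopped firm at 65 mm (TCP 81.9 minus the 17 mm nose), it lies flat, and the robot is clear.

```bash
python3 -c "
from cell import ticket; print(ticket.hand_in())"
```

```text
the job is handed in; nothing more can be done
None
```

The torch and the gauge are pressed home in their cutouts, the lid is fully shut, and the job was handed in at about 29 s; the dish, jar and sanding block were never touched.

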